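Scoop walnuts from the nut box into the bowl

TASK

Lift the lid off the wooden nut box and lay it flat on the table beside the box. Then, with the scoop and without touching the nuts with the fingers, scoop walnuts out of the box and tip at least three of them into the empty white bowl; leave any others in the box and spill none. Finally set the scoop back flat in its white tray, and do not disturb the other things on the table.

Things in the scene. Friction and masses are not known exactly. Their poses are not given: they have to be found in the camera images.
- nut_box: fixed open wooden box, 212 (x) x 89 (y) x 60 mm high, walls 6, inside 200 x 77 mm; five walnuts under a lid. Origin: centre of underside. Inside, the floor falls 7 degrees towards +x, from 26 mm above the table at x = -100 to 6 mm at x = 67 mm; there a ramp rises at 50 degrees to 45 mm at the +x wall. The walnuts lie at this low end, at x = 15 to 75 mm
- lid: loose light wood lid, 160 g: board 216 (x) x 96 (y) mm at z = 5 to 13 mm, below it a 190 x 70 mm cleat that drops loosely into the box, on top a dark round knob, 26 mm wide, z = 13 to 41 (thickest 24 to 38) mm. Origin: centre of the cleat's underside; it starts on the box, 55 mm above the table, its length along the box; laid on the table, at height 0
- scoop: steel scoop, black handle, 100 g. Origin: middle of the grip; x to the mouth, z up. Handle: level bar x = -52 to 28, 16 wide (y), 22 mm high. Pan: flat floor 2 thick from x = 50 (back wall, 32 high) to 130 (open mouth), 68 wide (63 inside), underside z = -80 mm; side walls 30 high at the back, 7 at the mouth. Starts in the tray, handle 84 mm above the table
- scoop_pan (a point): point on the scoop under the middle of its pan (90 mm ahead of and 80 mm below the handle's middle); x, y, z as the scoop
- scoop_tray: low white fixed tray for the scoop's pan, 104 (x) x 92 (y) x 12 mm, walls and floor 4, inside 96 x 84 mm. Origin: centre of its underside; at the start the scoop's mouth points along its +x and the handle overhangs its -x side. It may stand left or right of the nut box, the bowl on the other side
- bowl: empty white round bowl, loose, 160 mm in diameter at the rim, 60 mm high, wall 4 mm, 350 g. Origin: centre of its underside
- walnut_0: a walnut, 30 x 28 x 28 mm, 12 g; origin at its centre
- walnut_1: a walnut, 30 x 28 x 28 mm, 12 g; origin at its centre
- walnut_2: a walnut, 30 x 28 x 28 mm, 12 g; origin at its centre
- walnut_3: a walnut, 30 x 28 x 28 mm, 12 g; origin at its centre
- walnut_4: a walnut, 30 x 28 x 28 mm, 12 g; origin at its centre
- salt_shaker: bystander: small glass salt shaker with a grey cap, 44 mm wide, 90 mm high, loose; origin at the centre of its underside
- mandarin: bystander: mandarin, 55 mm wide, 48 mm high, loose; origin at the centre of its underside
- lemon: bystander: lemon, 78 x 55 x 56 mm, loose; origin at the centre of its underside
- cup: bystander: patterned coffee cup with handle, 81 x 108 x 74 mm, loose; origin at the centre of its underside

How it is judged:
By the outcome, as a careful person would: the job done as asked, in the order asked, and still so for the second after the job is handed in, with the robot touching nothing.
It also fails if it takes over 72 s, if anything falls off the work surface, if the arm or the gripper's body presses on something with over 40 N, if the wrist force passes 120 N, or if a joint passes its speed limit or range.

ROBOT

A 6-joint arm with a two-finger parallel gripper is mounted at the origin on a cart in front of the work surface, level with it; the furniture and walls round the work are solid. World frame = base frame: x ahead of the robot, y to its left, z up, the work surface at z = 0. Lengths are in m, angles in rad, forces in N, time in s.
With the tool pointing down it reaches from about 0.35 to 0.775 m from the base axis. Payload 7.3 kg.
Tool frame: the origin (TCP) lies at the very end of the fingers, on their centre line; the grasp point (between the pads) lies 19 mm behind it; z points along the fingers, y is the direction in which the jaws open and shut (so a half turn about z gives the same grasp; the last joint's range is limited). The gripper opens to 92 mm and grips with 3 to 60 N. Pads are 19 mm wide; open, the fingers measure 130 mm over their backs; the gripper's body (75 mm by 190 mm) begins 47 mm behind the grasp point.
Start: joints at [-1.268, 0.342, 1.524, -0, 1.275, -0.146], TCP at [0.228, -0.473, 0.227] pointing down, gripper open.
Joint ranges: [-2.53, 2.53], [-0.77, 2.02], [0.04, 2.7], [-1, 4.14], [0.28, 2.66], [-3.11, 3.11]. Speed limits (rad/s): [2.57, 2.57, 3.14, 3.14, 3.14, 3.14].

INTERFACE

Orientations are given as [roll, pitch, yaw] about the fixed x, y, z axes, in that order (R = Rz(yaw) Ry(pitch) Rx(roll)).
In Python, from cell import robot gives the robot as it stands.
- The arm moves only by the shell command python3 -m pendant 'ROWS' [OPENING] [FORCE]. ROWS is JSON, a list of rows, each a list of 2 entries, a list of its own where there are three numbers: the shift along the tool's x, y, z in mm, then the turn about the tool's z in degrees. In form: [[[x, y, z], turn], ...]. A call has 1 to 10 rows; each row is the pose to reach, as a shift and turn from the pose measured when the call began, along the tool's axes at that moment; what a row does not reach only later rows make up. A row lasts 1/12 s, in which the tool goes at most 41.7 mm and 7.16 degrees, less where a joint would pass 70% of its speed; a pose out of reach is approached as far as the arm can. A call with a gripper value outside its range is refused whole. OPENING is the opening, from 0 (shut) to 1 (fully open), set as the call begins (- or left out, the last holds). The fingers move at their own pace and stop on an object; FORCE is the grip in N (left out, the last holds). Time passes only in rows, so rows that repeat a pose let the fingers close. It gives the time, the measured TCP pose, the force and the opening at its end, in the units of the state.
- robot.observe(): the state, without advancing time (a new reading comes with each control period).
- robot.read_camera(name): name is "scene" or "top" or "wrist"; returns the picture (400x640x3 uint8, red, green, blue); there is no depth.
- robot.calibration(name): a dict with "vfov" (degrees; the focal length in pixels is half the picture's height over the tangent of half this angle, whatever the lens; pixels are square), "cx", "cy" (the principal point, pixels), "rvec" (rotation vector, rad) and "tvec" (3), from world to camera coordinates, as OpenCV has them. Camera axes: x right, y down, z forward; pixel columns grow to the right and rows downward; lengths in m; the calibration is good to about 2 mm. A picture is of the moment at which its call begins: read the wrist's pose just before it. calibration takes no time and is no camera call; for the wrist camera it gives the pose at the moment of the call.
- robot.hand_in(): hands the job in, once; it reports no verdict.
Trained networks look in the newest picture that a camera, given by its name, has taken for a name from the list of things; names that differ only in an ending like _2 or _b are one class to them, and where a whole thing is asked for, a point or a joint stands for the part that bears it (a point fixed in the world has none). Each returns a list of dicts, best first, with "p" (0 to 1); they miss things now and then, are a little off and sometimes report something else, mostly with a low value. They report only what shows in the picture. A call takes as long as a camera call.
- robot.find_in(camera, query): "xy" ([column, row] as shares, 0 to 1, of the picture: columns of its width, rows of its height, amid what is visible of it).
The state is a dict: "time": time; "qpos": joint angles; "qvel": joint speeds; "joint_efforts": joint torques, N m; "tool_pos": TCP position; "tool_rot": TCP orientation; "contact_force": force on the tool from outside, world axes, zero at the start; "torque": the same for the moment, N m; "opening": finger opening in m.
Only numpy, scipy, OpenCV 4.12 (cv2) and the standard library are available. Lean on these libraries where they do the work, as an engineer would, in place of code of your own. Each camera call takes 0.05 s, during which the arm holds its last target.

## Working session

There is one attempt and no reset: what is moved stays moved. The work goes in short steps, Python scripts to look and compute and a shell command to move; the robot and the scene stay as the last step left them, time stands still between calls to the robot, and variables do not carry over. Pictures are saved under pics/ and viewed, and the job is handed in when it is done.

```bash
ls; mkdir -p pics; python3 - <<'E'
from cell import robot
import cv2,numpy as np
s=robot.observe(); print(s)
for n in ("scene","top","wrist"):
    im=robot.read_camera(n); cv2.imwrite(f"pics/a_{n}.png",im[:,:,::-1]); print(n,robot.calibration(n))
E
```

```text
pics
{'time': 0.0, 'qpos': array([-1.26799172e+00,  3.42725441e-01,  1.52503866e+00, -4.94664082e-06,
        1.27537346e+00, -1.45962206e-01]), 'qvel': array([-0.00056413, -0.00102439,  0.001003  , -0.00115845,  0.00039697,
        0.00013107]), 'joint_efforts': array([-7.55896945e-04, -4.31244206e+01, -2.44226092e+01,  7.15351151e-02,
        5.58750762e-02, -1.20217610e-04]), 'tool_pos': array([ 0.22768675, -0.47260282,  0.22603599]), 'tool_rot': array([-3.14006348e+00, -2.20018594e-04,  4.48768084e-01]), 'contact_force': array([ 0.32396121, -0.42221538, -0.03461362]), 'torque': array([ 0.005652  ,  0.02043113, -0.00888797]), 'opening': 0.09189631755404744}
scene {'vfov': 54.913438975961625, 'cx': 319.2425411417404, 'cy': 192.18694409970067, 'rvec': array([ 0.6861356 , -2.68354692,  1.0719263 ]), 'tvec': array([0.50547797, 0.26038749, 0.925751  ])}
top {'vfov': 43.92206903947236, 'cx': 329.5086472419853, 'cy': 196.58055685658965, 'rvec': array([ 2.22925204, -2.17968728,  0.07393969]), 'tvec': array([-0.02787192,  0.55880098,  1.19593187])}
wrist {'vfov': 60.88408545582225, 'cx': 315.22642414718337, 'cy': 197.48592843043767, 'rvec': array([-2.4470068 ,  1.53739218,  0.22317457]), 'tvec': array([-0.52453369, -0.03540033,  0.39109128])}
```

View pics/a_top.png

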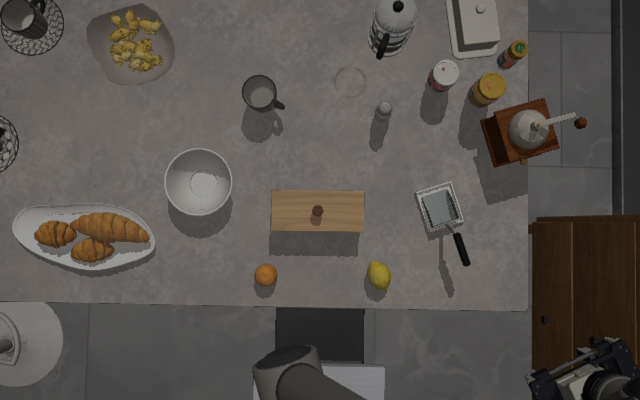

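View pics/a_scene.png

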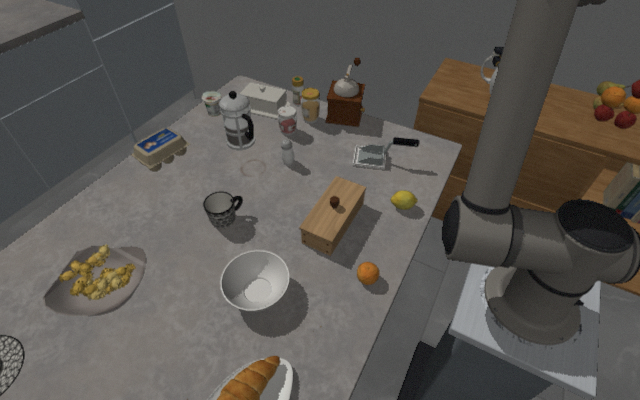

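View pics/a_wrist.png

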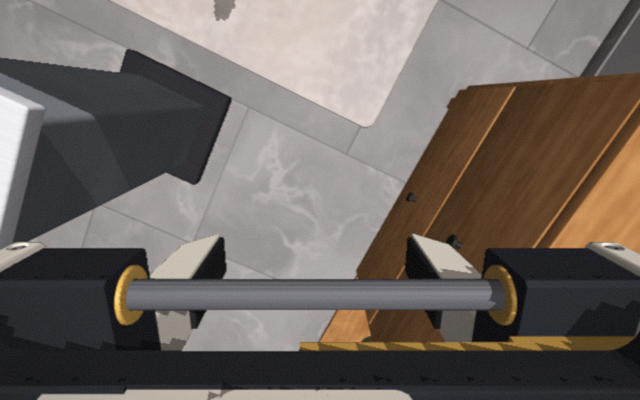

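The top view shows the lid at (318,211), the bowl at (198,182), and the tray with the scoop at (440,208), its handle running to (465,262). The mandarin is at (265,274) and the lemon at (379,275). Next I'll write the helpers and measure.

```bash
cat > h.py <<'E'
from cell import robot
import cv2,numpy as np
from scipy.spatial.transform import Rotation as Ro
def cal(n):
    c=robot.calibration(n); f=200/np.tan(np.radians(c['vfov'])/2)
    return f,c['cx'],c['cy'],cv2.Rodrigues(c['rvec'])[0],c['tvec']
def p2w(C,u,v,z):
    f,cx,cy,R,t=C; d=R.T@np.array([(u-cx)/f,(v-cy)/f,1]); o=-R.T@t
    return o+d*(z-o[2])/d[2]
def w2p(C,p):
    f,cx,cy,R,t=C; q=R@np.asarray(p)+t; return np.array([cx+f*q[0]/q[2],cy+f*q[1]/q[2]])
def tri(pts): # [(C,u,v)...]
    A=[];b=[]
    for C,u,v in pts:
        f,cx,cy,R,t=C; d=R.T@np.array([(u-cx)/f,(v-cy)/f,1]); d/=np.linalg.norm(d); o=-R.T@t
        P=np.eye(3)-np.outer(d,d); A.append(P);b.append(P@o)
    A=np.vstack(A);b=np.hstack(b); x=np.linalg.lstsq(A,b,rcond=None)[0]; return x,np.linalg.norm(A@x-b)
def st():
    s=robot.observe(); R=Ro.from_euler('xyz',s['tool_rot']); print('t',round(s['time'],2),'pos',np.round(s['tool_pos']*1e3,1),'rot',np.round(np.degrees(s['tool_rot']),1),'op',round(s['opening']*1e3,1),'F',np.round(s['contact_force'],1),'q6',np.round(s['qpos'],2)); return s,R
def delta(pos,yaw=None):
    """mm shift in tool axes to reach world TCP pos; turn deg so that tool x has world yaw"""
    s,R=st(); d=R.inv().apply(np.asarray(pos)-s['tool_pos'])*1e3
    out=[np.round(d,1)]
    if yaw is not None:
        x=R.apply([1,0,0]); cur=np.degrees(np.arctan2(x[1],x[0])); out.append(round(-((yaw-cur+180)%360-180),1))
    print('shift',*out); return d
def snap(n,name,box=None,k=1):
    im=robot.read_camera(n)[:,:,::-1].copy()
    cv2.imwrite(f'pics/{name}_raw.png',im)
    if box: im=im[box[1]:box[3],box[0]:box[2]]
    if k!=1: im=cv2.resize(im,None,fx=k,fy=k,interpolation=cv2.INTER_CUBIC)
    cv2.imwrite(f'pics/{name}.png',im); return im
E
python3 - <<'E'
from h import *
im=cv2.imread('pics/a_top.png')
cv2.imwrite('pics/b1.png',cv2.resize(im[170:290,250:480],None,fx=3.4,fy=3.4,interpolation=cv2.INTER_CUBIC))
T=cal('top')
for n,z in (('lid',.068),('bowl',.03),('scoop_tray',.006),('scoop',.0),('salt_shaker',.045),('mandarin',.024),('lemon',.028),('cup',.037)):
    for r in robot.find_in('top',n)[:1]:
        u,v=r['xy'][0]*640,r['xy'][1]*400; print(n,r['p'],round(u,1),round(v,1),p2w(T,u,v,z))
E
```

```text
lid 0.92 316.2 211.3 [0.52165501 0.01574747 0.068     ]
bowl 0.61 194.1 182.1 [0.58586843 0.31055302 0.03      ]
scoop_tray 0.6 429.3 191.4 [ 0.57812269 -0.26125925  0.006     ]
scoop 0.73 445.7 212.9 [ 0.52611207 -0.30389748  0.        ]
salt_shaker 0.52 380.9 109.8 [ 0.76927325 -0.13370799  0.045     ]
mandarin 0.56 263.2 275.3 [0.36638093 0.13942207 0.024     ]
lemon 0.78 378.5 275.9 [ 0.37103198 -0.13666342  0.028     ]
cup 0.86 259.2 94.6 [0.80045923 0.16006632 0.037     ]
```

View pics/b1.png

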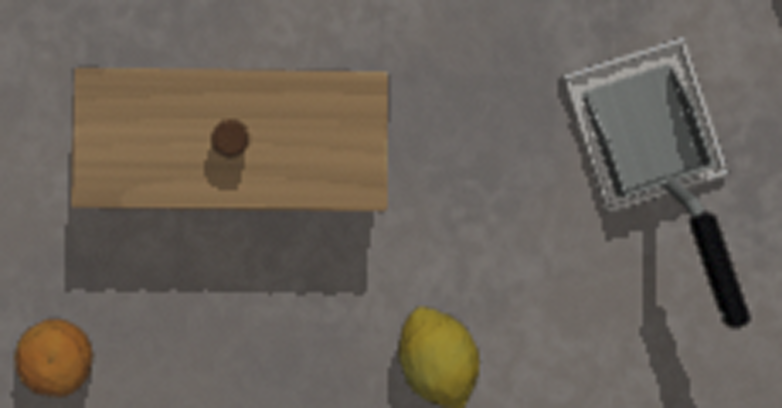

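```bash
python3 - <<'E'
from h import *
T=cal('top')
g=lambda a,z:p2w(T,a[0]/3.4+250,a[1]/3.4+170,z)
def quad(c,z):
    P=np.array([g(a,z) for a in c]); print('ctr',P.mean(0)); 
    for i in range(4):
        e=P[(i+1)%4]-P[i]; print('  len',np.linalg.norm(e).round(4),'ang',np.degrees(np.arctan2(e[1],e[0])).round(1))
print('lid');quad([(73,68),(388,71),(387,209),(73,207)],.068)
print('knob',g((230,138),.096))
print('tray');quad([(562,77),(683,39),(726,173),(608,210)],.012)
a,b=g((705,215),.095),g((738,322),.095);print('handle',a,b,(a+b)/2,np.degrees(np.arctan2(*(a-b)[1::-1])),np.linalg.norm(a-b))
print('pan floor');quad([(585,100),(668,68),(708,165),(622,193)],.006)
C=cal('scene'); 
im=cv2.imread('pics/a_scene.png')
cv2.imwrite('pics/b2.png',cv2.resize(im[120:290,290:470],None,fx=3.4,fy=3.4,interpolation=cv2.INTER_CUBIC))
E
```

```text
lid
ctr [0.52292753 0.01211996 0.068     ]
  len 0.2159 ang -89.2
  len 0.0946 ang -179.4
  len 0.2144 ang 90.9
  len 0.0949 ang 1.6
knob [0.52274476 0.01229394 0.096     ]
tray
ctr [ 0.54087311 -0.28580565  0.012     ]
  len 0.0922 ang -71.3
  len 0.1013 ang -161.5
  len 0.0896 ang 108.5
  len 0.101 ang 19.9
handle [ 0.47832299 -0.3070444   0.095     ] [ 0.40746904 -0.32985429  0.095     ] [ 0.44289602 -0.31844935  0.095     ] 17.84483893861922 0.07443502640773826
pan floor
ctr [ 0.53615776 -0.28801545  0.006     ]
  len 0.065 ang -67.7
  len 0.0758 ang -156.8
  len 0.0659 ang 109.1
  len 0.0722 ang 22.6
```

View pics/b2.png

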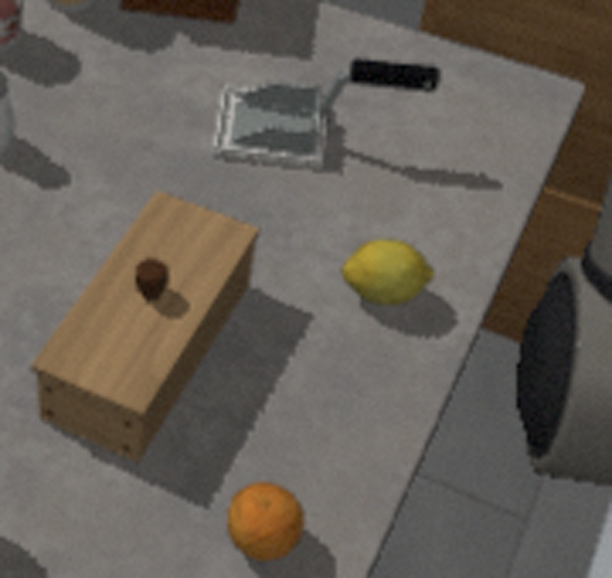

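```bash
python3 - <<'E'
from h import *
delta([.523,.012,.15],25.7); delta([.523,.012,.071])
E
```

```text
t 0.55 pos [ 227.8 -473.   226.7] rot [-180.    -0.    25.7] op 91.8 F [ 0.5 -0.2  0.1] q6 [-1.27  0.34  1.52  0.    1.28 -0.15]
shift [ 476.4 -308.9   76.7] 0.0
t 0.55 pos [ 227.8 -473.   226.7] rot [-180.    -0.    25.7] op 91.8 F [ 0.5 -0.2  0.1] q6 [-1.27  0.34  1.52  0.    1.28 -0.15]
shift [ 476.4 -308.9  155.7]
```

```bash
python3 -m pendant '[[[35,-22,0],0],[[70,-45,0],0],[[105,-68,0],0],[[140,-90,0],0],[[175,-113,0],0],[[210,-136,0],0],[[245,-159,5],0],[[280,-181,10],0],[[315,-204,20],0],[[350,-227,30],0]]' 1; python3 -m pendant '[[[35,-22,10],0],[[70,-45,20],0],[[105,-68,30],0],[[126,-82,40],0],[[126,-82,46],0],[[126,-82,46],0]]'; python3 - <<'E'
from h import *
s,R=st(); im=snap('wrist','c1'); 
C=cal('wrist'); print([w2p(C,p) for p in ([.523,.012,.096],)])
delta([.523,.012,.071])
E
```

```text
time: 1.38
tool_pos: [0.4437, -0.118, 0.1978]
tool_rot: [3.14, -0.001, 0.449]
contact_force: [1.6, -0.9, -0.7]
opening: 0.0918
time: 1.88
tool_pos: [0.5212, 0.0121, 0.1502]
tool_rot: [-3.141, 0.002, 0.452]
contact_force: [-0.5, -1.2, 0.3]
opening: 0.0919
t 1.88 pos [521.2  12.1 150.2] rot [-1.80e+02  1.00e-01  2.59e+01] op 91.9 F [-0.5 -1.2  0.3] q6 [-0.12  0.41  1.65 -0.    1.09  1.  ]
[array([314.99387444, 214.13203546])]
t 1.93 pos [521.2  10.9 151.1] rot [1.80e+02 1.00e-01 2.58e+01] op 91.9 F [-0.7  0.3  0.1] q6 [-0.13  0.41  1.65 -0.    1.09  1.  ]
shift [ 2.2 -0.2 80.1]
```

View pics/c1.png

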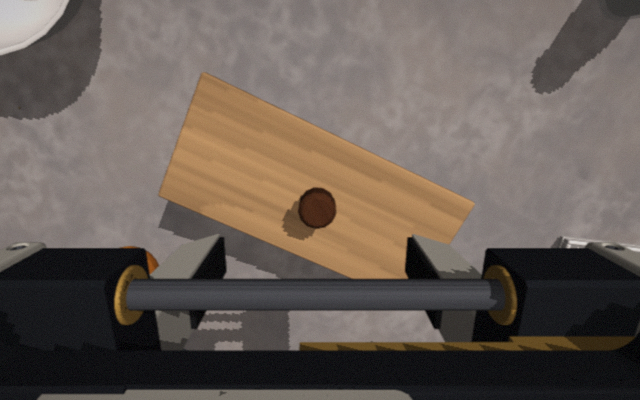

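```bash
python3 - <<'E'
from h import *
C=cal('wrist'); print(p2w(C,317,207,.096))
q=[p2w(C,*a,.068) for a in((205,73),(475,205),(160,194))]; print(q, (q[1]+q[2])/2)
print(p2w(C,317,207,.096)); T=cal('top'); print(tri([(C,317,207),(T,317.6,210.6)]))
E
```

```text
[0.52806424 0.01297665 0.096     ]
[array([0.57202897, 0.11726156, 0.068     ]), array([ 0.5725664 , -0.09662934,  0.068     ]), array([0.47856591, 0.11753917, 0.068     ])] [0.52556616 0.01045491 0.068     ]
[0.52806424 0.01297665 0.096     ]
(array([0.52343418, 0.01166247, 0.08156089]), np.float64(0.0013148711042906193))
```

```bash
python3 -m pendant '[[[2,0,30],0],[[4,0,60],0],[[4,0,76],0],[[4,0,80],0],[[4,0,80],0],[[4,0,80],0]]'; python3 -m pendant '[[[0,0,0],0],[[0,0,0],0],[[0,0,0],0],[[0,0,0],0],[[0,0,0],0],[[0,0,0],0]]' 0 40; python3 - <<'E'
from h import *
st()
E
```

```text
time: 2.43
tool_pos: [0.5254, 0.0117, 0.0724]
tool_rot: [3.14, -0.001, 0.449]
contact_force: [-0.8, 0.1, 0.8]
opening: 0.0917
time: 2.93
tool_pos: [0.5254, 0.0117, 0.0725]
tool_rot: [3.14, -0.001, 0.449]
contact_force: [-1.0, 0.7, -0.0]
opening: 0.0564
t 2.93 pos [525.4  11.7  72.5] rot [179.9  -0.   25.7] op 56.4 F [-1.   0.7 -0. ] q6 [-0.12  0.52  1.72 -0.    0.9   1.  ]
```

```bash
python3 -m pendant '[[[0,0,0],0],[[0,0,0],0],[[0,0,0],0],[[0,0,0],0],[[0,0,0],0],[[0,0,0],0],[[0,0,0],0],[[0,0,0],0]]' 0 40;  python3 -m pendant '[[[0,0,-5],0],[[0,0,-20],0],[[0,0,-40],0],[[0,0,-40],0]]'; python3 - <<'E'
from h import *
delta([.645,.012,.10],25.7)
E
```

```text
time: 3.6
tool_pos: [0.5253, 0.0118, 0.0725]
tool_rot: [3.14, -0.001, 0.449]
contact_force: [0.3, -0.2, -0.2]
opening: 0.0246
time: 3.93
tool_pos: [0.5273, 0.0116, 0.1157]
tool_rot: [3.137, -0.006, 0.449]
contact_force: [1.8, 0.1, -0.6]
opening: 0.0243
t 3.93 pos [527.3  11.6 115.7] rot [179.7  -0.3  25.7] op 24.3 F [ 1.8  0.1 -0.6] q6 [-0.12  0.46  1.68 -0.    1.    1.  ]
shift [106.1  50.7  16.6] 0.0
```

```bash
python3 -m pendant '[[[20,10,0],0],[[45,22,0],0],[[75,36,0],0],[[100,48,0],0],[[106,51,0],0],[[106,51,20],0],[[106,51,45],0],[[106,51,70],0],[[106,51,85],0],[[106,51,85],0]]'; python3 - <<'E'
from h import *
delta([.645,.012,.018],25.7); snap('scene','d1'); snap('top','d2',(230,90,480,290),3)
E
```

```text
time: 4.77
tool_pos: [0.642, 0.0118, 0.0267]
tool_rot: [3.141, 0.002, 0.449]
contact_force: [-1.1, -0.4, -2.3]
opening: 0.0244
t 4.77 pos [642.   11.8  26.7] rot [1.80e+02 1.00e-01 2.57e+01] op 24.4 F [-1.1 -0.4 -2.3] q6 [-0.1   0.75  1.4  -0.    0.99  1.02]
shift [2.9 1.1 8.7] 0.0
```

View pics/d1.png

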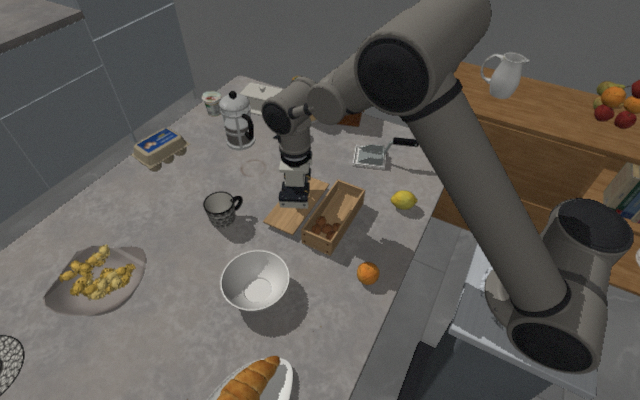

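View pics/d2.png

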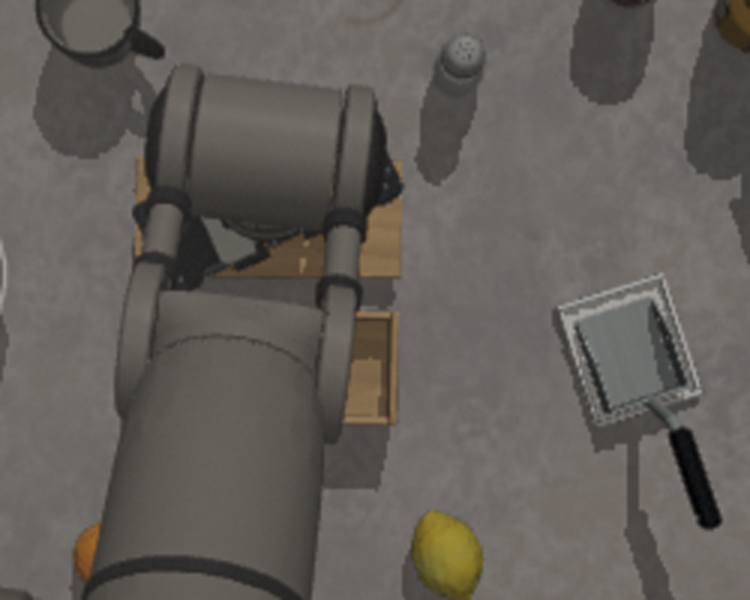

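The walnuts are at the bowl end, scene pixels (325,230), so box +x points along world +y. I'll set the lid down and release it.

```bash
python3 -m pendant '[[[2,1,4],0],[[3,1,8],0],[[3,1,9],0],[[3,1,9],0],[[3,1,9],0]]';python3 -m pendant '[[[0,0,0],0],[[0,0,0],0],[[0,0,0],0],[[0,0,0],0],[[0,0,0],0],[[0,0,0],0]]' 1;  python3 -m pendant '[[[0,0,-10],0],[[0,0,-40],0],[[0,0,-80],0],[[0,0,-120],0],[[0,0,-160],0],[[0,0,-160],0],[[0,0,-160],0]]'; python3 - <<'E'
from h import *
x,y=.9466,.3239 # cos/sin ~18.9
delta([.455-.0*x,-.315,.18],18.5)
E
```

```text
time: 5.28
tool_pos: [0.6482, 0.0119, 0.0224]
tool_rot: [3.137, -0.005, 0.449]
contact_force: [-0.6, 0.1, -1.7]
opening: 0.0247
time: 5.78
tool_pos: [0.6483, 0.0119, 0.0225]
tool_rot: [3.137, -0.005, 0.449]
contact_force: [0.4, 0.4, 0.0]
opening: 0.0595
time: 6.37
tool_pos: [0.6488, 0.0121, 0.1867]
tool_rot: [3.133, -0.011, 0.449]
contact_force: [-0.7, 0.3, -0.2]
opening: 0.0917
t 6.37 pos [648.8  12.1 186.7] rot [179.5  -0.6  25.8] op 91.7 F [-0.7  0.3 -0.2] q6 [-0.1   0.59  1.22 -0.    1.31  1.02]
shift [-316.7  210.4    4.9] 7.3
```

```bash
python3 -m pendant '[[[-16,11,0],1],[[-48,32,0],2],[[-80,53,0],3],[[-112,74,0],4],[[-144,95,0],5],[[-176,116,0],6],[[-208,138,0],7],[[-240,159,0],7],[[-272,180,0],7],[[-300,199,3],7]]';python3 -m pendant '[[[-17,10,5],0],[[-27,14,25],0],[[-27,14,25],0],[[-27,14,25],0]]'; python3 - <<'E'
from h import *
s,R=st(); snap('wrist','e1'); C=cal('wrist'); print(w2p(C,[.455,-.315,.095]))
snap('top','e2',(230,90,480,290),3); snap('scene','e3')
E
```

```text
time: 7.2
tool_pos: [0.4632, -0.2989, 0.1813]
tool_rot: [3.136, -0.011, 0.327]
contact_force: [0.2, -0.2, 0.1]
opening: 0.0921
time: 7.53
tool_pos: [0.4413, -0.3202, 0.1547]
tool_rot: [3.14, -0.009, 0.325]
contact_force: [0.7, 0.2, -0.1]
opening: 0.0918
t 7.53 pos [ 441.3 -320.2  154.7] rot [179.9  -0.5  18.6] op 91.8 F [ 0.7  0.2 -0.1] q6 [-0.77  0.44  1.58  0.01  1.11  0.47]
[313.78850404 196.07561351]
```

View pics/e1.png

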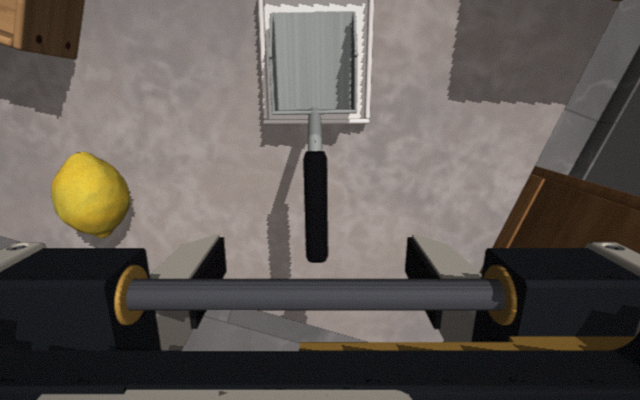

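View pics/e2.png

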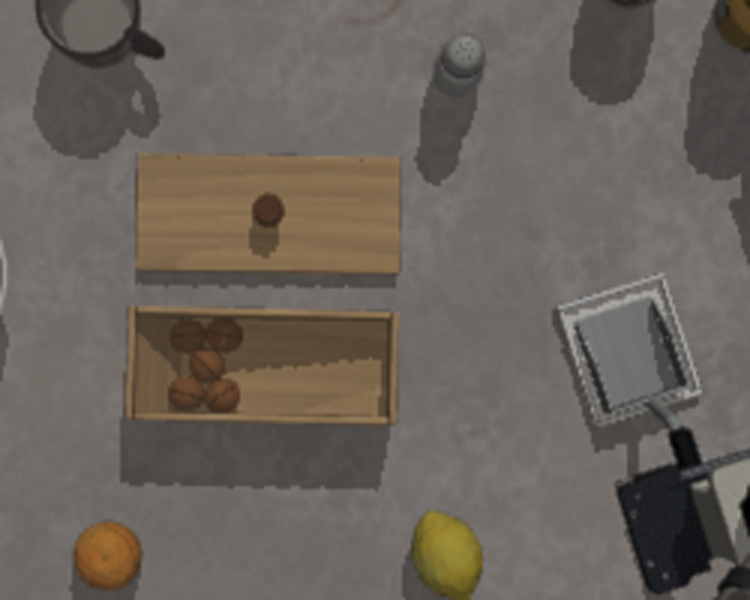

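View pics/e3.png

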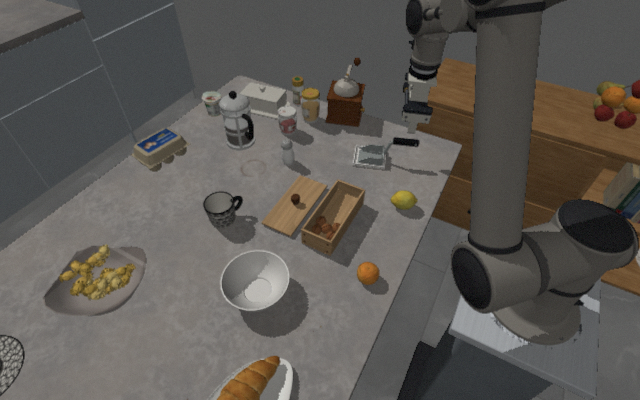

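The lid lies flat beside the box, and five walnuts are at the +y end at crop pixels ~(206,365). Next come the handle and box measurements.

```bash
python3 - <<'E'
from h import *
C=cal('wrist');T=cal('top')
a,b=p2w(C,315,151,.095),p2w(C,317,261,.095); print('handle',a,b,(a+b)/2,np.linalg.norm(a-b),np.degrees(np.arctan2(*(a-b)[1::-1])))
g=lambda a,z:p2w(T,a[0]/3+230,a[1]/3+90,z)
P=np.array([g(a,.06) for a in((129,308),(398,313),(396,424),(128,419))]);print('box',P.round(4).tolist(),P.mean(0),[np.linalg.norm(P[(i+1)%4]-P[i]).round(4) for i in range(4)], [np.degrees(np.arctan2(*(P[i]-P[j])[1::-1])) for i,j in((0,1),(3,2))])
c=P.mean(0)
for u in((188,335),(225,335),(206,365),(186,392),(222,394)): print('nut',(g(u,.03)-c).round(3)[[1,0]])
delta([.448,-.317,.065],18.6)
E
```

```text
handle [ 0.48485556 -0.30620977  0.095     ] [ 0.41098156 -0.33283968  0.095     ] [ 0.44791856 -0.31952472  0.095     ] 0.078527198296396 19.823085097200334
box [[0.5631, 0.1181, 0.06], [0.5641, -0.0923, 0.06], [0.4773, -0.0924, 0.06], [0.4766, 0.1164, 0.06]] [0.5202794  0.01244125 0.06      ] [np.float64(0.2104), np.float64(0.0868), np.float64(0.2088), np.float64(0.0865)] [np.float64(90.25317694000634), np.float64(90.17683572747079)]
nut [0.061 0.024]
nut [0.031 0.025]
nut [0.046 0.   ]
nut [ 0.061 -0.022]
nut [ 0.032 -0.023]
t 7.68 pos [ 443.3 -320.2  156.7] rot [179.7  -0.7  18.8] op 91.9 F [ 0.8 -0.2 -0.3] q6 [-0.77  0.44  1.58  0.01  1.11  0.47]
shift [ 4.4 -2.1 91.7] 0.2
```

```bash
python3 -m pendant '[[[2,-1,30],0],[[4,-1,60],0],[[4,-1,80],0],[[4,-1,91],0],[[4,-1,92],0],[[4,-1,92],0]]';python3 -m pendant '[[[0,0,0],0],[[0,0,0],0],[[0,0,0],0],[[0,0,0],0],[[0,0,0],0],[[0,0,0],0],[[0,0,0],0],[[0,0,0],0],[[0,0,0],0],[[0,0,0],0]]' 0 30; python3 -m pendant '[[[0,0,0],0],[[0,0,0],0],[[0,0,0],0],[[0,0,0],0],[[0,0,0],0],[[0,0,0],0]]' 0 60; python3 - <<'E'
from h import *
s,R=st(); snap('wrist','f1')
E
```

```text
time: 8.18
tool_pos: [0.4486, -0.3179, 0.0652]
tool_rot: [3.135, -0.012, 0.329]
contact_force: [-0.2, -0.7, -0.6]
opening: 0.0916
time: 9.02
tool_pos: [0.4486, -0.3179, 0.0652]
tool_rot: [3.135, -0.012, 0.329]
contact_force: [-0.0, -0.7, -0.8]
opening: 0.0298
time: 9.52
tool_pos: [0.4485, -0.3179, 0.0651]
tool_rot: [3.136, -0.012, 0.329]
contact_force: [-0.3, 0.9, -0.6]
opening: 0.0154
t 9.52 pos [ 448.5 -317.9   65.1] rot [179.7  -0.7  18.8] op 15.4 F [-0.3  0.9 -0.6] q6 [-0.76  0.56  1.67  0.01  0.9   0.48]
```

View pics/f1.png

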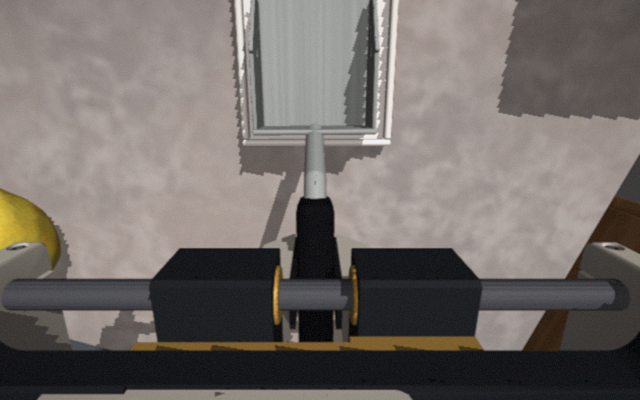

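```bash
python3 -m pendant '[[[0,0,-10],0],[[0,0,-30],0],[[0,0,-60],0],[[0,0,-90],0],[[0,0,-95],0],[[0,0,-95],0]]'; python3 - <<'E'
from h import *
s,R=st(); snap('scene','g0',(300,60,480,200),4)
delta([.522,-.1405,.16],90.3)
E
```

```text
time: 10.07
tool_pos: [0.4482, -0.3186, 0.1629]
tool_rot: [3.131, -0.014, 0.329]
contact_force: [-0.4, -0.3, -1.6]
opening: 0.0157
t 10.07 pos [ 448.2 -318.6  162.9] rot [179.4  -0.8  18.9] op 15.7 F [-0.4 -0.3 -1.6] q6 [-0.76  0.44  1.57  0.01  1.12  0.48]
t 10.12 pos [ 447.4 -317.8  160.9] rot [179.6  -0.7  18.9] op 15.6 F [ 0.4 -0.2 -1.1] q6 [-0.76  0.44  1.57  0.01  1.12  0.48]
shift [ 127.9 -143.7    1.3] -71.4
```

View pics/g0.png

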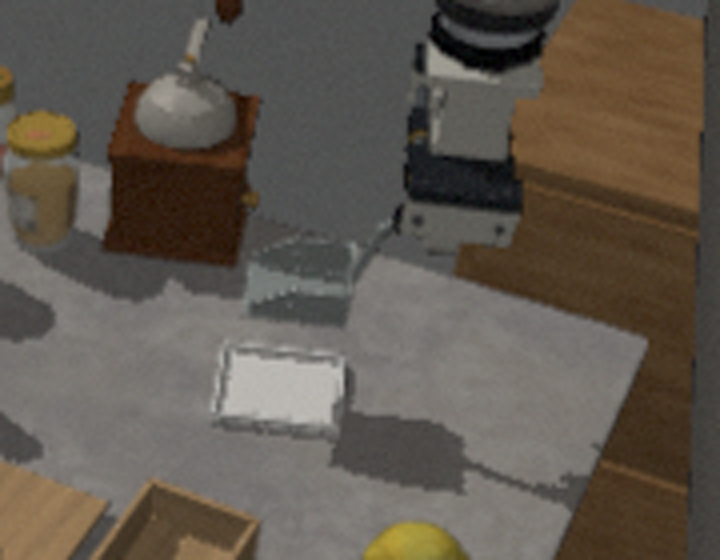

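The scoop is held and off the tray, with the pan level. I'll move it over the box.

```bash
python3 -m pendant '[[[12,-14,0],-7],[[25,-28,0],-14],[[38,-43,0],-21],[[51,-57,0],-28],[[64,-72,0],-35],[[77,-86,0],-42],[[90,-101,0],-49],[[103,-115,0],-56],[[116,-130,0],-63],[[126,-142,0],-70]]'; python3 -m pendant '[[[0,0,0],0],[[0,0,0],0]]'; python3 - <<'E'
from h import *
delta([.522,-.1405,.16],90.3); snap('top','g1',(230,150,430,270),4); snap('wrist','g2')
E
```

```text
time: 10.95
tool_pos: [0.5202, -0.141, 0.1594]
tool_rot: [3.131, 0.001, 1.557]
contact_force: [0.8, -0.3, -0.7]
opening: 0.0157
time: 11.12
tool_pos: [0.5192, -0.14, 0.1575]
tool_rot: [3.135, 0.0, 1.557]
contact_force: [0.3, 0.2, -1.2]
opening: 0.0155
t 11.12 pos [ 519.2 -140.   157.5] rot [179.6   0.   89.2] op 15.5 F [ 0.3  0.2 -1.2] q6 [-0.41  0.43  1.6   0.    1.11 -0.39]
shift [-0.5  2.8 -2.4] -1.1
```

View pics/g1.png

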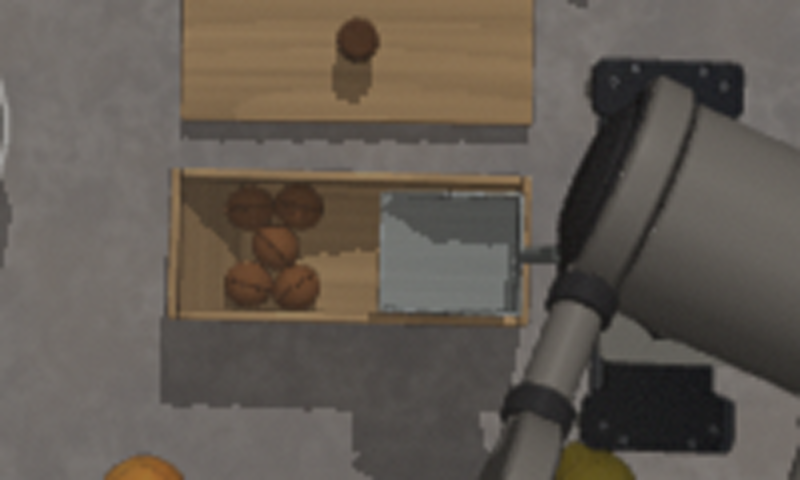

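View pics/g2.png

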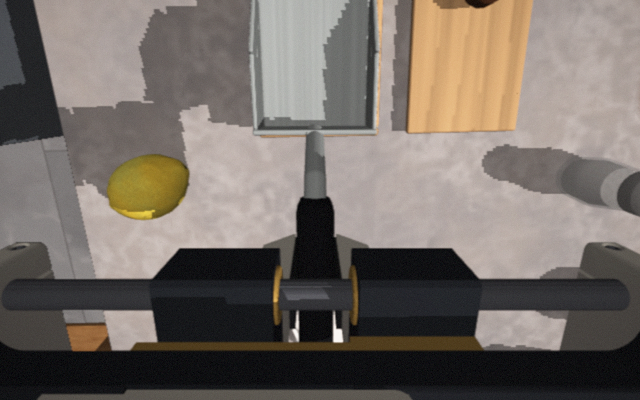

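```bash
python3 - <<'E'
from h import *
T=cal('top')
g=lambda a,z:p2w(T,a[0]/4+230,a[1]/4+150,z)[:2].round(4)
print('mouth',g((380,194),.105),g((379,309),.105),'back',g((524,193),.128),g((522,316),.128))
P=np.array([g(a,.06) for a in((171,169),(531,177),(527,325),(168,318))]);print(P.tolist(),P.mean(0))
im=cv2.imread('pics/g1_raw.png')[185:240,265:385]; cv2.imwrite('pics/g3.png',cv2.resize(im,None,fx=6.6,fy=6.6,interpolation=cv2.INTER_CUBIC))
E
```

```text
mouth [ 0.5502 -0.0037] [ 0.4855 -0.0046] back [ 0.5515 -0.0831] [ 0.4836 -0.0833]
[[0.5641, 0.1187], [0.5643, -0.0925], [0.4775, -0.0918], [0.477, 0.118]] [0.520725 0.0131  ]
```

View pics/g3.png

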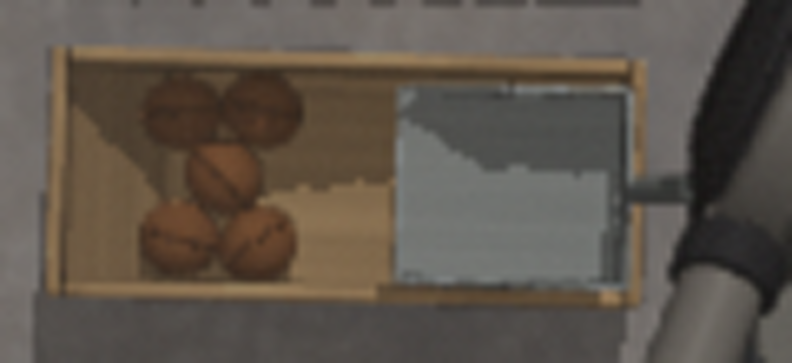

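```bash
python3 -m pendant '[[[4,2,0],-0.5],[[7,3,0],-0.5],[[7,3,10],-0.5],[[7,3,20],-0.5],[[7,3,30],-0.5],[[7,3,30],-0.5]]'; python3 - <<'E'
from h import *
st(); snap('top','h1',(265,185,385,240),6.6); snap('wrist','h2')
E
```

```text
time: 11.72
tool_pos: [0.5212, -0.134, 0.1255]
tool_rot: [3.138, -0.001, 1.563]
contact_force: [-0.3, 0.1, -1.7]
opening: 0.0155
t 11.72 pos [ 521.2 -134.   125.5] rot [179.8  -0.   89.5] op 15.5 F [-0.3  0.1 -1.7] q6 [-0.4   0.47  1.63  0.    1.04 -0.39]
```

View pics/h1.png

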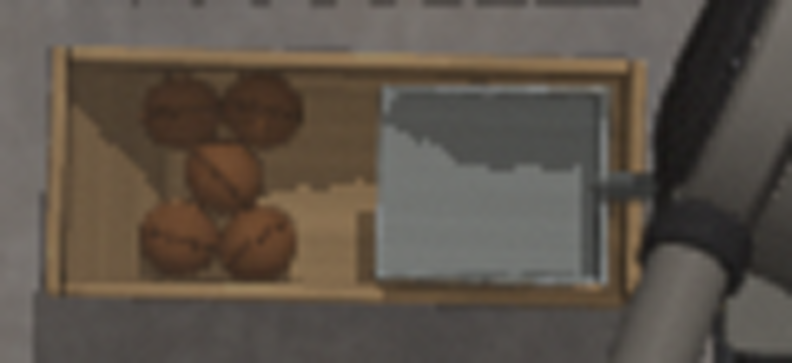

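View pics/h2.png

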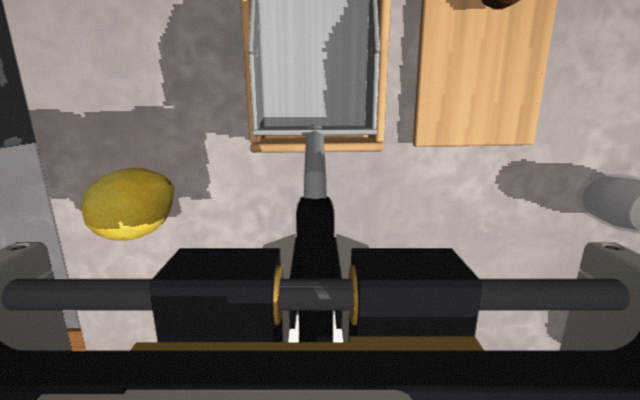

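```bash
python3 - <<'E'
from h import *
T=cal('top')
g=lambda a,z:p2w(T,a[0]/6.6+265,a[1]/6.6+185,z)[:2].round(4)
a,b=g((379,88),.073),g((378,282),.073);print('mouth',a,b,(a+b)/2)
a,b=g((606,88),.096),g((605,286),.096);print('back',a,b,(a+b)/2)
for u in (100,380,600): 
    a,b=g((u,47+(u-60)*.026),.06),g((u,294+(u-60)*.0175),.06); print('box',a,b,(a+b)/2)
C=cal('wrist')
for u in (((248,130),.1*1),((380,133),.1)): print(p2w(C,*u[0],.0965))
for v in ((252,147),(383,147)): print(p2w(C,*v,.06))
E
```

```text
mouth [0.5519 0.002 ] [0.4838 0.0008] [0.51785 0.0014 ]
back [ 0.5526 -0.0762] [ 0.4845 -0.0771] [ 0.51855 -0.07665]
box [0.5644 0.1014] [0.4771 0.099 ] [0.52075 0.1002 ]
box [0.5641 0.0019] [ 4.775e-01 -1.000e-04] [0.5208 0.0009]
box [ 0.5639 -0.0764] [ 0.4778 -0.0781] [ 0.52085 -0.07725]
[ 0.4864466  -0.07470746  0.0965    ]
[ 0.55894563 -0.07694535  0.0965    ]
[ 0.48150945 -0.08916361  0.06      ]
[ 0.56845406 -0.08992403  0.06      ]
```

```bash
python3 -m pendant '[[[0,2.5,0],0.3],[[0,2.5,10],0.3],[[0,2.5,20],0.3],[[0,2.5,30],0.3],[[0,2.5,33],0.3],[[0,2.5,33],0.3]]'; python3 - <<'E'
from h import *
st(); snap('wrist','i2'); snap('scene','i1',(280,140,420,260),5)
E
```

```text
time: 12.32
tool_pos: [0.5285, -0.137, 0.0967]
tool_rot: [3.125, 0.005, 1.555]
contact_force: [2.4, -5.1, 11.8]
opening: 0.0156
t 12.32 pos [ 528.5 -137.    96.7] rot [179.1   0.3  89.1] op 15.6 F [ 2.4 -5.1 11.8] q6 [-0.4   0.51  1.66  0.    0.96 -0.38]
```

View pics/i1.png

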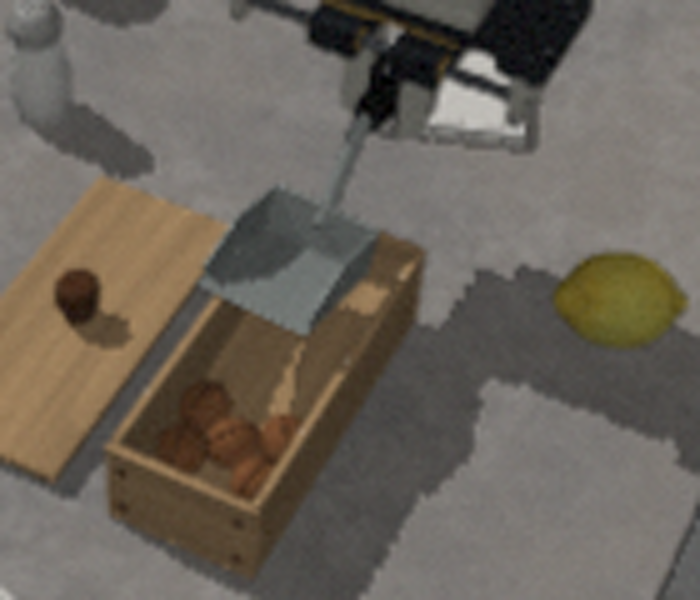

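View pics/i2.png

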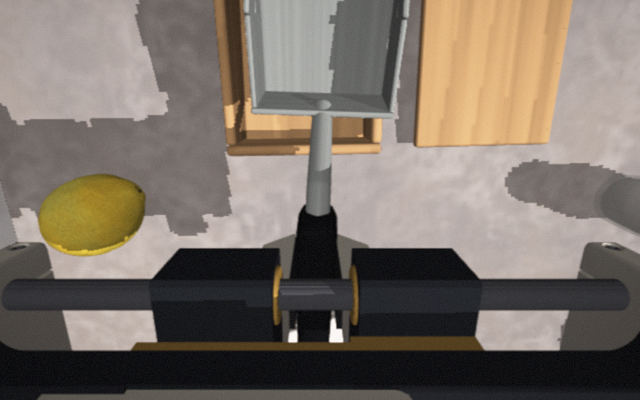

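```bash
python3 - <<'E'
from h import *
st(); snap('top','j1',(265,185,385,240),6.6)
E
```

```text
t 12.42 pos [ 528.7 -136.7   97. ] rot [179.    0.2  89.1] op 15.7 F [ 3.1 -6.2 10.3] q6 [-0.39  0.51  1.65  0.    0.96 -0.38]
```

View pics/j1.png

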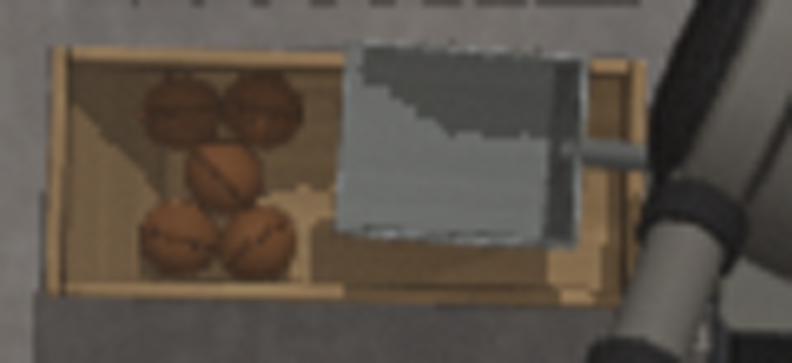

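```bash
python3 -m pendant '[[[0,0,-15],0],[[0,0,-30],0],[[0,0,-45],0],[[0,0,-60],0],[[0,0,-65],0],[[0,0,-65],0],[[0,0,-65],0]]'; python3 - <<'E'
from h import *
st(); snap('wrist','k2'); snap('scene','k1',(280,100,420,220),5);snap('top','k3',(265,185,385,240),6.6)
E
```

```text
time: 13.05
tool_pos: [0.5274, -0.1363, 0.1614]
tool_rot: [3.125, 0.004, 1.556]
contact_force: [-0.5, -0.3, -1.5]
opening: 0.0156
t 13.05 pos [ 527.4 -136.3  161.4] rot [179.1   0.2  89.1] op 15.6 F [-0.5 -0.3 -1.5] q6 [-0.39  0.43  1.58  0.    1.11 -0.38]
```

View pics/k1.png

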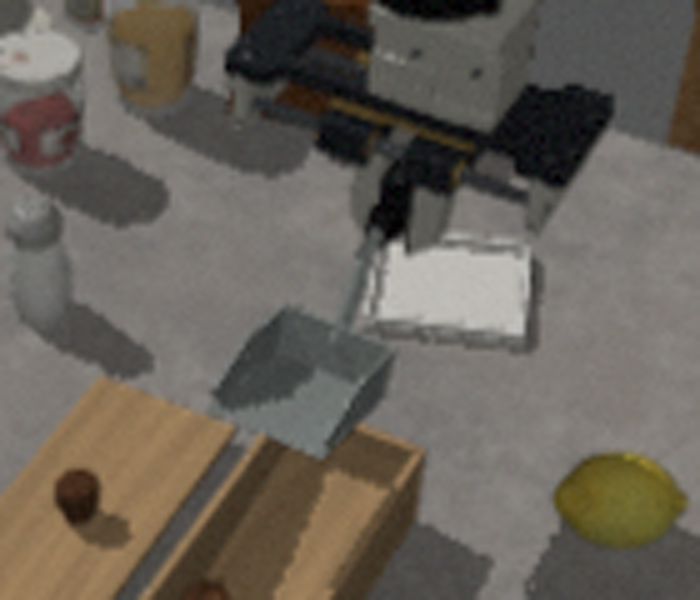

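View pics/k2.png

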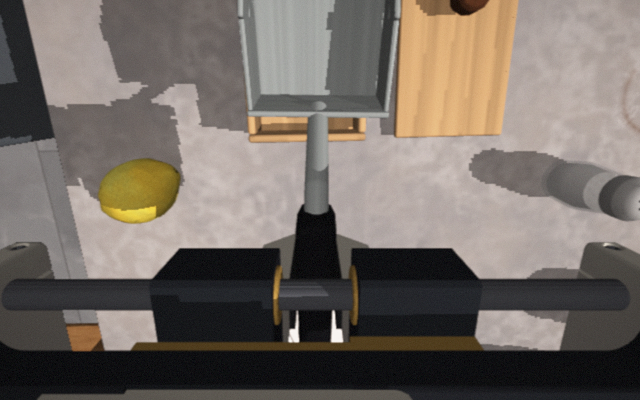

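View pics/k3.png

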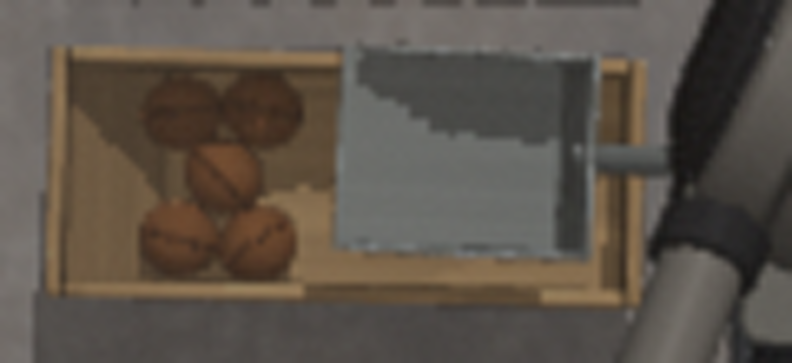

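```bash
python3 -m pendant '[[[0,-4,-30],0],[[0,-4,-60],0],[[0,-4,-80],0],[[0,-4,-80],0]]'; python3 -m pendant '[[[0,0,0],0],[[0,0,0],0]]' 0 12; python3 - <<'E'
from h import *
st(); snap('wrist','l1'); snap('scene','l2',(280,60,420,180),5)
E
```

```text
time: 13.53
tool_pos: [0.5237, -0.1365, 0.2445]
tool_rot: [3.12, 0.006, 1.556]
contact_force: [0.4, -0.3, -2.0]
opening: 0.0152
time: 13.7
tool_pos: [0.5234, -0.1364, 0.2435]
tool_rot: [3.121, 0.006, 1.556]
contact_force: [-0.3, -0.5, -1.5]
opening: 0.016
t 13.7 pos [ 523.4 -136.4  243.5] rot [178.8   0.3  89.1] op 16.0 F [-0.3 -0.5 -1.5] q6 [-0.4   0.35  1.47  0.    1.3  -0.38]
```

View pics/l1.png

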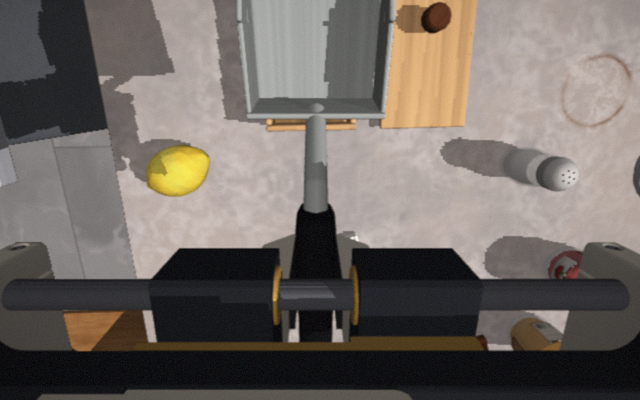

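View pics/l2.png

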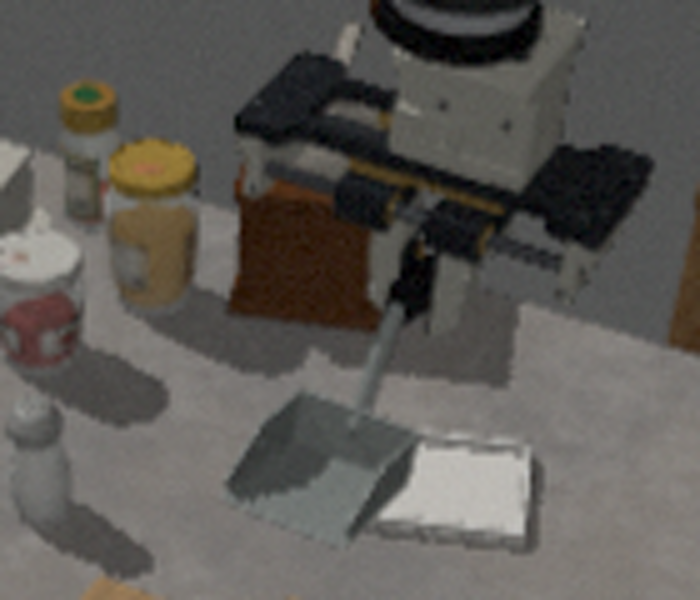

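```bash
python3 -m pendant '[[[0,0,0],0],[[0,0,0],0]]' 0 5; python3 - <<'E'
from h import *
st(); snap('wrist','m1')
E
```

```text
time: 13.97
tool_pos: [0.5225, -0.1359, 0.2415]
tool_rot: [3.125, 0.004, 1.556]
contact_force: [0.2, -0.0, -1.8]
opening: 0.0161
t 13.97 pos [ 522.5 -135.9  241.5] rot [179.1   0.2  89.1] op 16.1 F [ 0.2 -0.  -1.8] q6 [-0.4   0.35  1.47  0.    1.3  -0.38]
```

View pics/m1.png

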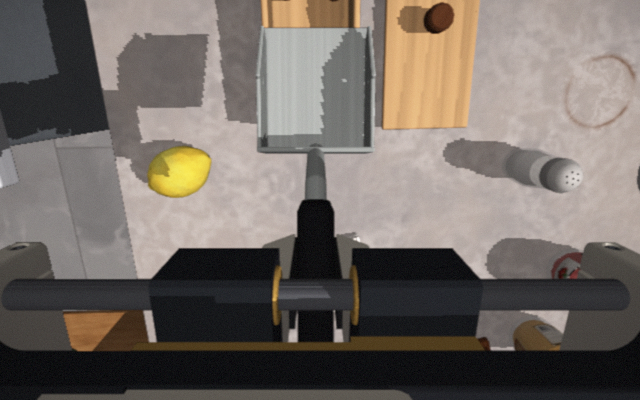

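```bash
python3 -m pendant '[[[0,0,0],0],[[0,0,0],0]]' 0 60; python3 - <<'E'
from h import *
st(); snap('wrist','n1'); snap('scene','n2',(280,60,420,180),5)
E
```

```text
time: 14.18
tool_pos: [0.5225, -0.1359, 0.2413]
tool_rot: [3.126, 0.004, 1.556]
contact_force: [-0.3, -0.2, -1.9]
opening: 0.0156
t 14.18 pos [ 522.5 -135.9  241.3] rot [179.1   0.2  89.1] op 15.6 F [-0.3 -0.2 -1.9] q6 [-0.4   0.35  1.47  0.    1.3  -0.38]
```

View pics/n1.png

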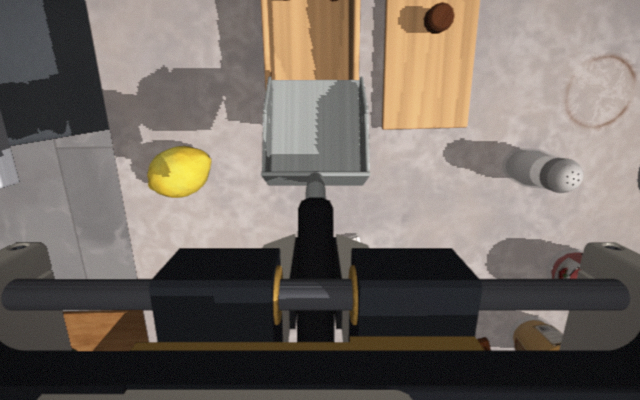

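View pics/n2.png

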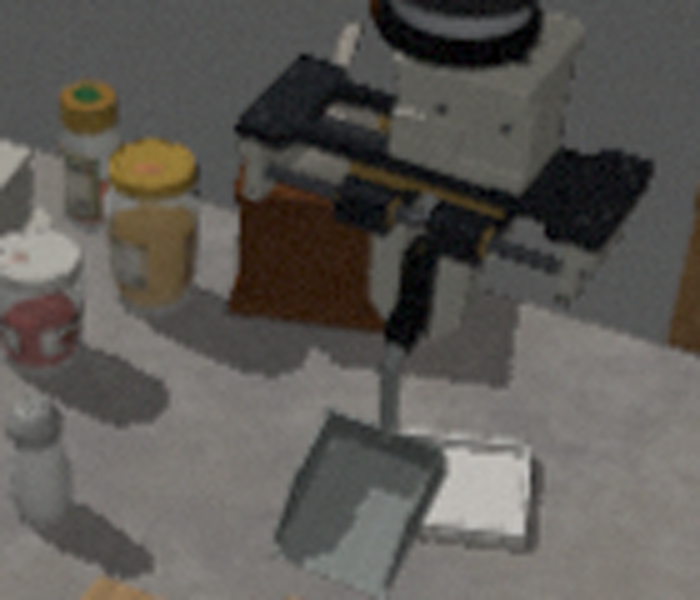

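```bash
cat >> h.py <<'E'
def scoop_pts(theta,xg=-9,dz=0):
    s=robot.observe(); R=Ro.from_euler('xyz',s['tool_rot']); g=s['tool_pos']+R.apply([0,0,-.019])
    X=R.apply([1,0,0]); Y=-R.apply([0,1,0]); Z=-R.apply([0,0,1]) # scoop axes level
    c,sn=np.cos(np.radians(theta)),np.sin(np.radians(theta))
    def w(p):
        x,y,z=(p[0]-xg)/1e3,p[1]/1e3,p[2]/1e3
        return g+X*(x*c+z*sn)+Y*y+Z*(z*c-x*sn)
    return w
KEY=dict(mL=(130,34,-73),mR=(130,-34,-73),bL=(50,34,-48),bR=(50,-34,-48))
def fit(cam,obs,xg=-9):
    """obs dict key->px; fit theta,lateral dy,yaw err"""
    from scipy.optimize import least_squares
    C=cal(cam)
    def f(v):
        w=scoop_pts(v[0],xg); r=[]
        for k,o in obs.items():
            p=np.array(KEY[k],float); a=np.radians(v[2]); dx=p[0]-xg
            p=np.array([xg+dx*np.cos(a)-p[1]*np.sin(a), p[1]*np.cos(a)+dx*np.sin(a)+v[1],p[2]])
            r+=list(w2p(C,w(p))-o)
        return r
    s=least_squares(f,[10,0,0]); print('theta,dy,yaw',s.x.round(2),'rms',np.sqrt(np.mean(s.fun**2)).round(2)); return s.x
E
python3 - <<'E'
from h import *
x=fit('wrist',dict(mL=(266,80),mR=(365,80),bL=(262,178),bR=(370,180)))
w=scoop_pts(x[0]); print(w((130,x[1],-80)),w((50,x[1],-80)))
C=cal('wrist'); 
snap('top','n3',(265,185,385,240),6.6)
im=cv2.imread('pics/n1.png')[0:220,200:440]; cv2.imwrite('pics/n4.png',cv2.resize(im,None,fx=3,fy=2.7,interpolation=cv2.INTER_CUBIC))
E
```

```text
theta,dy,yaw [28.24 -0.41 -0.14] rms 2.88
[ 0.52618326 -0.0519079   0.12409669] [ 0.52450422 -0.1222125   0.16223386]
```

View pics/n3.png

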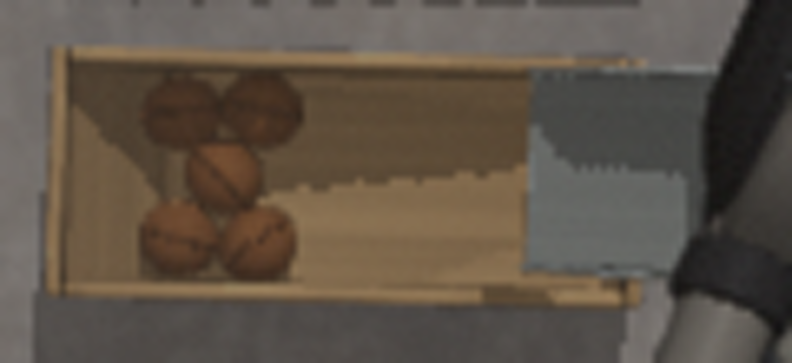

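View pics/n4.png

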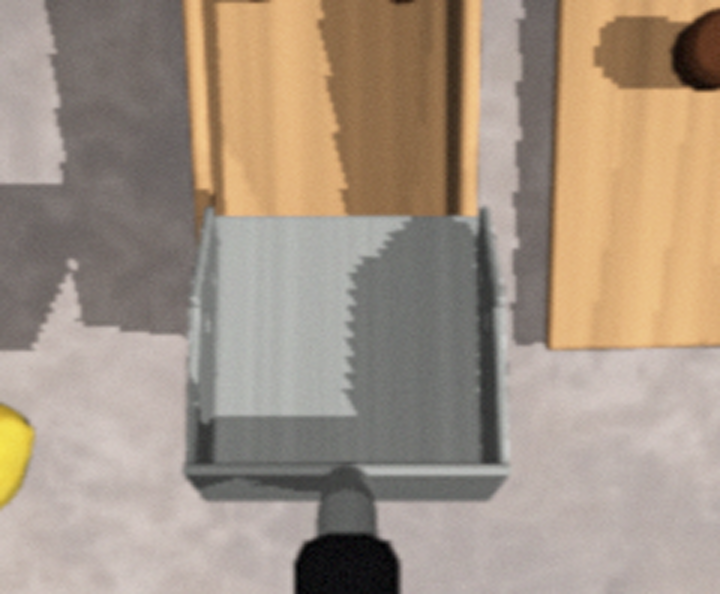

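```bash
python3 - <<'E'
from h import *
T=cal('top');C=cal('wrist')
g=lambda a,z:p2w(T,a[0]/6.6+265,a[1]/6.6+185,z)[:2].round(4)
a,b=g((529,69),.129),g((526,270),.129);print('mouth top',a,b,(a+b)/2)
for u in (100,500): 
    a,b=g((u,47+(u-60)*.026),.06),g((u,294+(u-60)*.0175),.06); print('box',(a+b)/2)
h=lambda a,z:p2w(C,200+a[0]/3,a[1]/2.7,z)[:2].round(4)
a,b=h((207,216),.129),h((485,212),.129);print('mouth wrist',a,b,(a+b)/2)
for A,B in (((185,0),(483,0)),((193,150),(477,150))):
    a,b=h(A,.06),h(B,.06);print('box wrist',a,b,(a+b)/2)
E
```

```text
mouth top [ 0.5568 -0.0479] [ 0.4897 -0.0482] [ 0.52325 -0.04805]
box [0.52075 0.1002 ]
box [ 0.52085 -0.0417 ]
mouth wrist [ 0.4913 -0.0471] [ 0.5611 -0.047 ] [ 0.5262  -0.04705]
box wrist [0.4808 0.0229] [0.569 0.022] [0.5249  0.02245]
box wrist [ 0.4805 -0.0228] [ 0.5682 -0.0239] [ 0.52435 -0.02335]
```

```bash
python3 -m pendant '[[[15,-2,0],0],[[35,-2,10],0],[[49,-2,25],0],[[49,-2,42],0],[[49,-2,48],0],[[49,-2,48],0],[[49,-2,48],0]]'; python3 - <<'E'
from h import *
st(); snap('wrist','o1',(200,0,440,220),3); snap('top','o2',(265,185,385,240),6.6)
E
```

```text
time: 14.92
tool_pos: [0.5224, -0.0875, 0.1939]
tool_rot: [3.125, 0.004, 1.555]
contact_force: [0.2, 0.0, -1.0]
opening: 0.0155
t 14.92 pos [522.4 -87.5 193.9] rot [179.    0.2  89.1] op 15.5 F [ 0.2  0.  -1. ] q6 [-0.31  0.37  1.58  0.    1.18 -0.3 ]
```

View pics/o1.png

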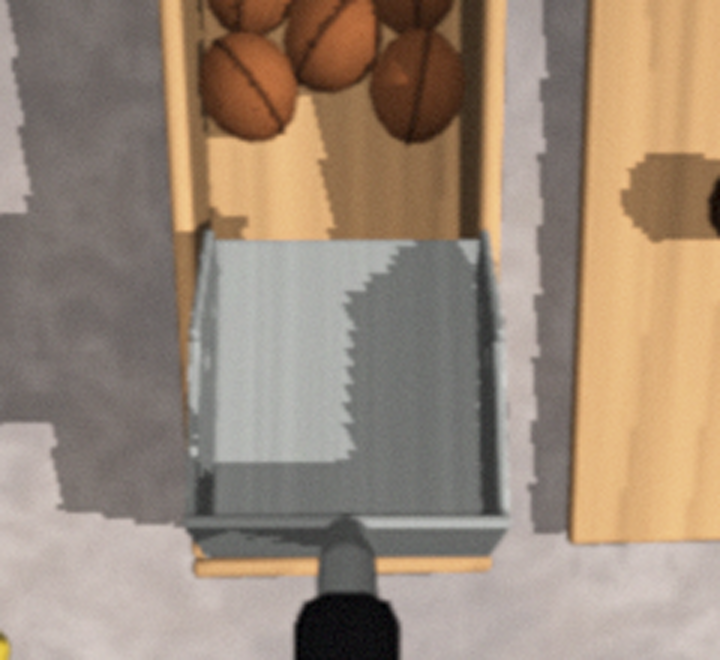

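View pics/o2.png

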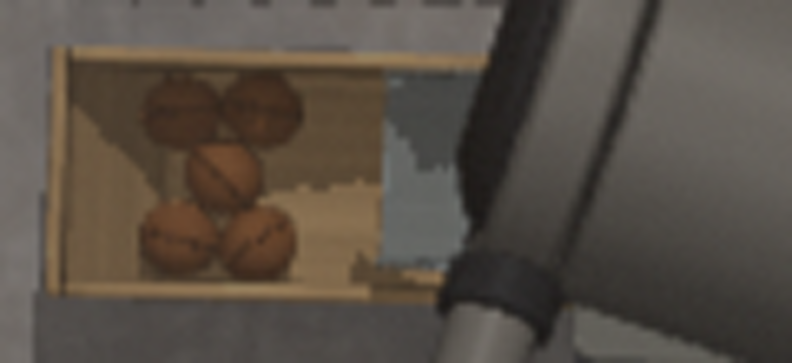

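```bash
python3 -m pendant '[[[0,-3,0],-1],[[0,-3,0],-1],[[0,-3,0],-1]]'; python3 - <<'E'
from h import *
st(); snap('wrist','p1',(200,0,440,220),3)
E
```

```text
time: 15.27
tool_pos: [0.5199, -0.088, 0.1951]
tool_rot: [3.122, 0.005, 1.572]
contact_force: [0.2, -0.5, -1.0]
opening: 0.0156
t 15.27 pos [519.9 -88.  195.1] rot [178.9   0.3  90.1] op 15.6 F [ 0.2 -0.5 -1. ] q6 [-0.31  0.36  1.59  0.    1.17 -0.32]
```

View pics/p1.png

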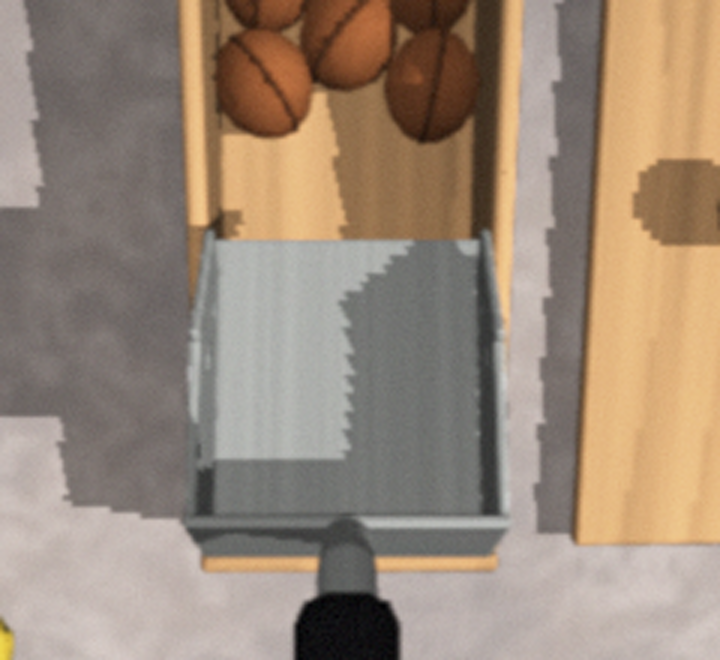

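```bash
python3 -m pendant '[[[0,0,8],0],[[0,0,16],0],[[0,0,24],0],[[0,0,32],0],[[0,0,32],0]]'; python3 - <<'E'
from h import *
st(); snap('wrist','q1',(200,0,440,220),3)
E
```

```text
time: 15.73
tool_pos: [0.5193, -0.0877, 0.1605]
tool_rot: [3.126, 0.004, 1.572]
contact_force: [-1.1, -0.1, -1.5]
opening: 0.016
t 15.73 pos [519.3 -87.7 160.5] rot [179.1   0.2  90.1] op 16.0 F [-1.1 -0.1 -1.5] q6 [-0.31  0.4   1.63  0.    1.09 -0.32]
```

View pics/q1.png

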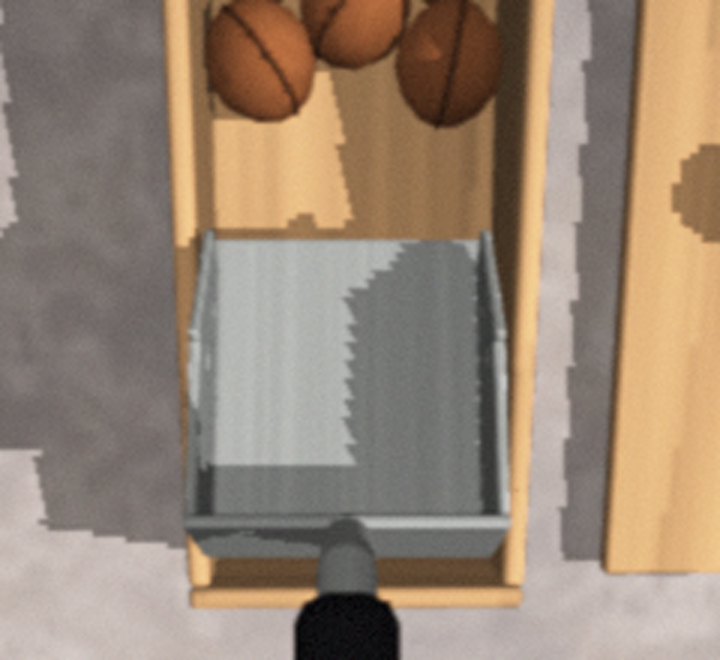

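```bash
python3 -m pendant '[[[0,2.5,0],0],[[0,2.5,8],0],[[0,2.5,16],0],[[0,2.5,22],0],[[-4,2.5,28],0],[[-9,2.5,34],0]]' 0 25; python3 - <<'E'
from h import *
st(); snap('wrist','r1',(200,0,440,220),3)
E
```

```text
time: 16.28
tool_pos: [0.5227, -0.0971, 0.1269]
tool_rot: [3.126, 0.004, 1.573]
contact_force: [0.7, -1.9, 4.5]
opening: 0.0159
t 16.28 pos [522.7 -97.1 126.9] rot [179.1   0.3  90.1] op 15.9 F [ 0.7 -1.9  4.5] q6 [-0.33  0.45  1.66  0.    1.02 -0.33]
```

View pics/r1.png

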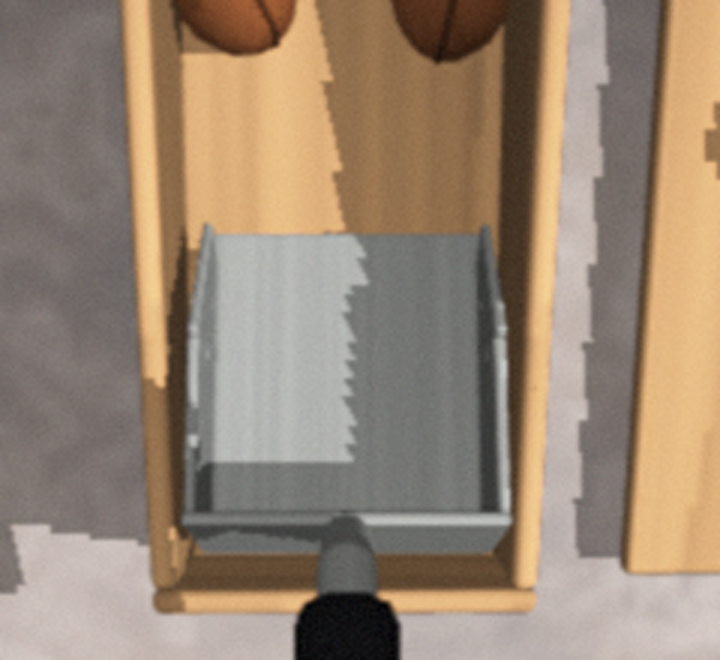

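```bash
python3 -m pendant '[[[-5,0,6],0],[[-10,0,12],0],[[-14,0,18],0],[[-18,0,24],0],[[-22,0,29],0],[[-22,0,29],0]]'; python3 - <<'E'
from h import *
st(); snap('wrist','s1',(200,0,440,220),3); snap('scene','s2',(280,140,420,260),5)
E
```

```text
time: 16.83
tool_pos: [0.5232, -0.1212, 0.0966]
tool_rot: [3.126, 0.005, 1.571]
contact_force: [1.0, -1.5, 2.2]
opening: 0.016
t 16.83 pos [ 523.2 -121.2   96.6] rot [179.1   0.3  90. ] op 16.0 F [ 1.  -1.5  2.2] q6 [-0.37  0.49  1.68  0.    0.95 -0.37]
```

View pics/s1.png

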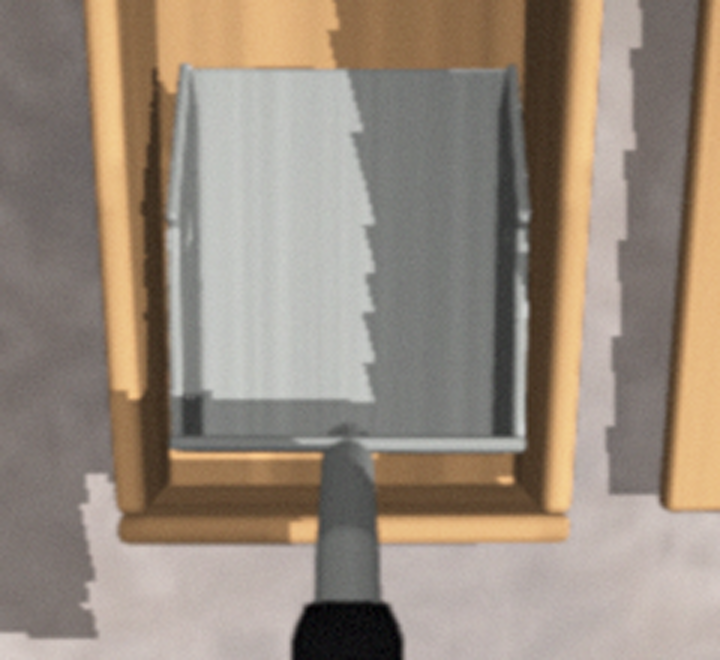

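View pics/s2.png

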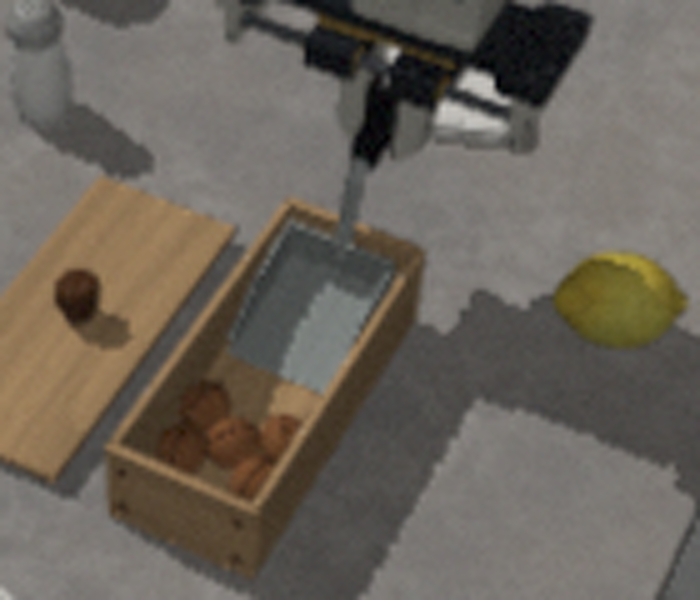

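```bash
python3 -m pendant '[[[0,0,3],0],[[5,0,5],0],[[14,0,6],0],[[23,0,7],0],[[32,0,8],0],[[40,0,9],0],[[46,0,10],0],[[46,0,10],0]]' 0 30; python3 - <<'E'
from h import *
st(); snap('wrist','t1',(200,0,440,220),3); snap('scene','t2',(280,140,420,260),5)
E
```

```text
time: 17.6
tool_pos: [0.5227, -0.0723, 0.0865]
tool_rot: [3.128, 0.003, 1.573]
contact_force: [0.3, 2.4, 0.2]
opening: 0.0156
t 17.6 pos [522.7 -72.3  86.5] rot [179.2   0.2  90.1] op 15.6 F [0.3 2.4 0.2] q6 [-0.28  0.5   1.71  0.    0.92 -0.29]
```

View pics/t1.png

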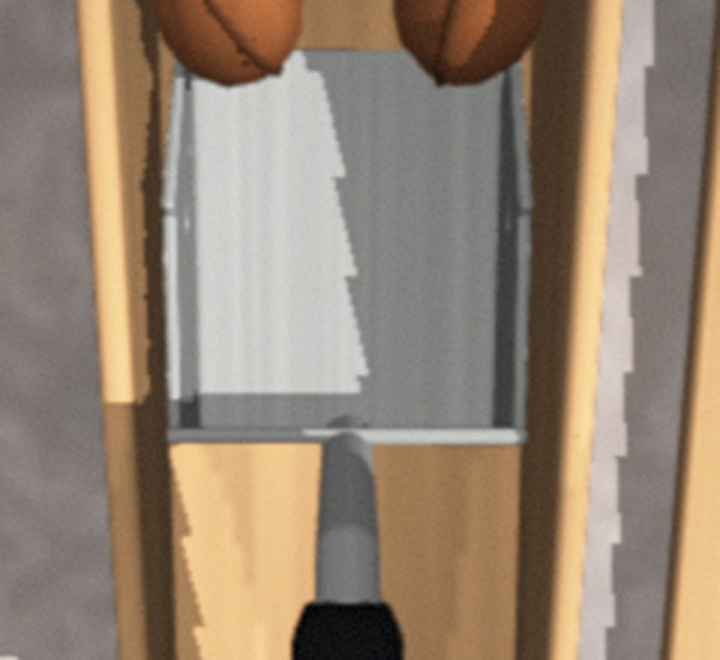

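View pics/t2.png

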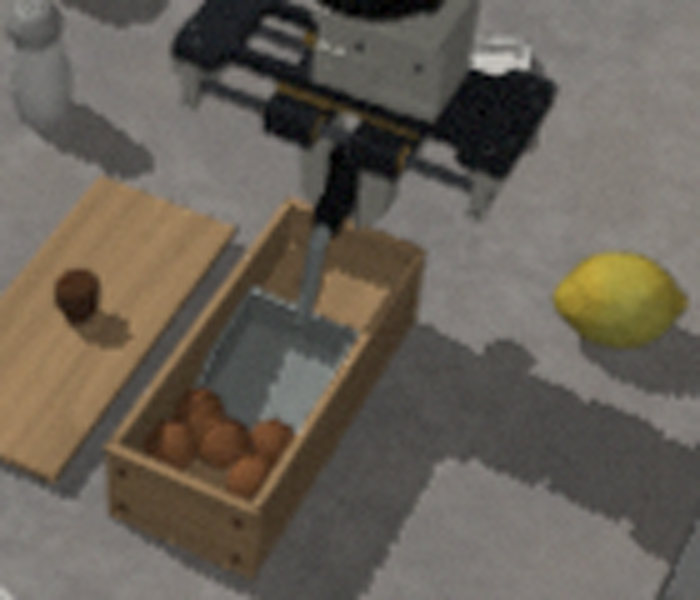

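```bash
python3 -m pendant '[[[5,0,1],0],[[10,0,2],0],[[15,0,2],0],[[20,0,3],0],[[25,0,3],0],[[28,0,3],0],[[28,0,3],0]]' 0 30; python3 - <<'E'
from h import *
st(); snap('wrist','u1',(200,0,440,220),3); snap('scene','u2',(280,140,420,260),5); snap('top','u3',(265,185,385,240),6.6)
E
```

```text
time: 18.28
tool_pos: [0.522, -0.0441, 0.0828]
tool_rot: [3.129, 0.002, 1.573]
contact_force: [0.9, 1.0, -0.3]
opening: 0.0161
t 18.28 pos [522.  -44.1  82.8] rot [1.793e+02 1.000e-01 9.010e+01] op 16.1 F [ 0.9  1.  -0.3] q6 [-0.23  0.5   1.73  0.    0.91 -0.23]
```

View pics/u1.png

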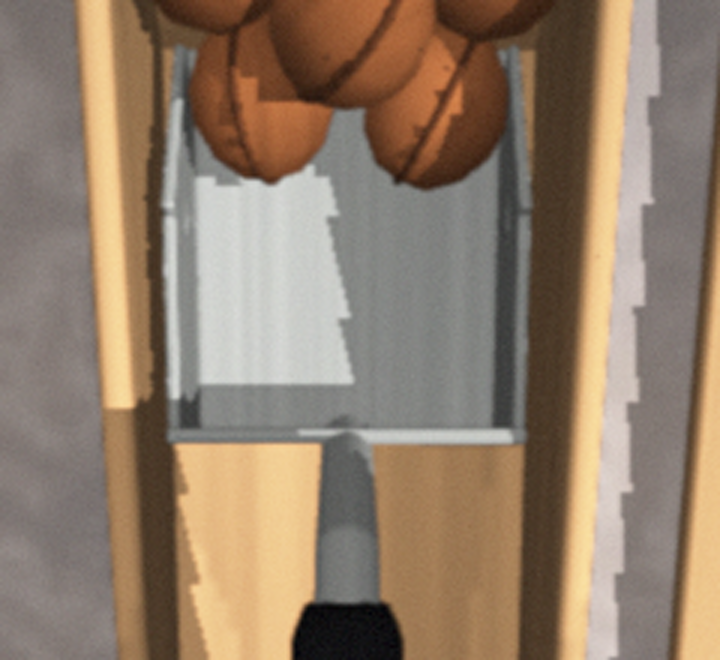

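View pics/u2.png

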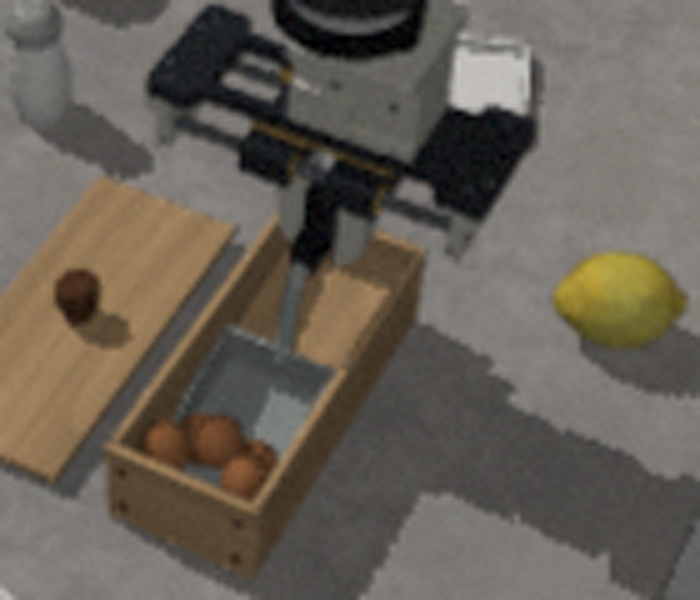

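View pics/u3.png

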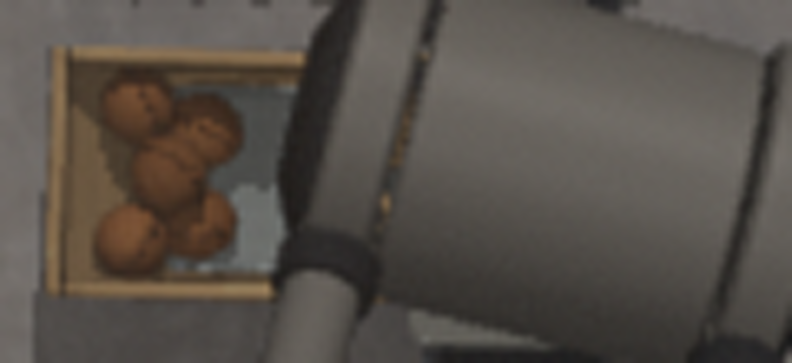

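```bash
python3 -m pendant '[[[0,0,3],0],[[-2,0,6],0],[[-4,0,9],0],[[-6,0,12],0],[[-8,0,15],0],[[-8,0,15],0]]' 0 20; python3 - <<'E'
from h import *
st(); snap('wrist','v1',(200,0,440,220),3); snap('scene','v2',(280,140,420,260),5); snap('top','v3',(265,185,385,240),6.6)
E
```

```text
time: 18.93
tool_pos: [0.5236, -0.0547, 0.0691]
tool_rot: [3.126, 0.005, 1.572]
contact_force: [-0.6, -5.7, 9.8]
opening: 0.0161
t 18.93 pos [523.6 -54.7  69.1] rot [179.1   0.3  90.1] op 16.1 F [-0.6 -5.7  9.8] q6 [-0.25  0.52  1.74 -0.    0.87 -0.25]
```

View pics/v1.png

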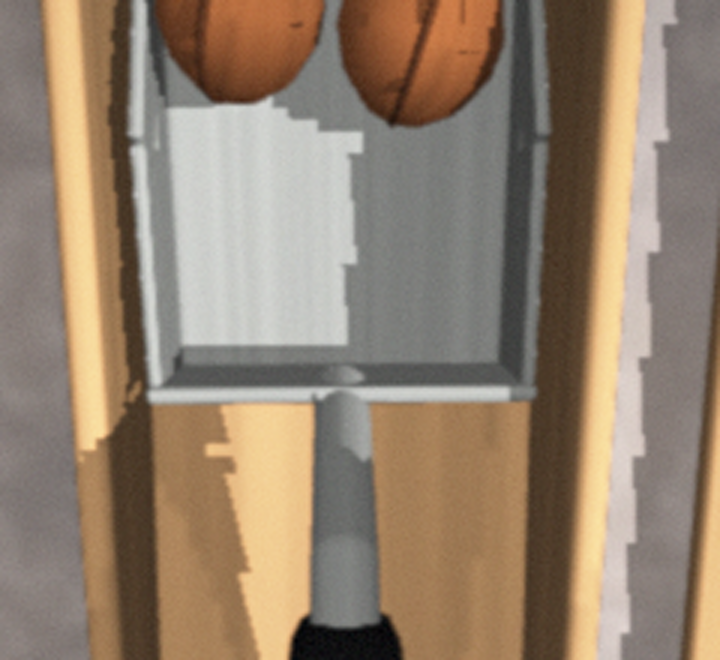

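View pics/v2.png

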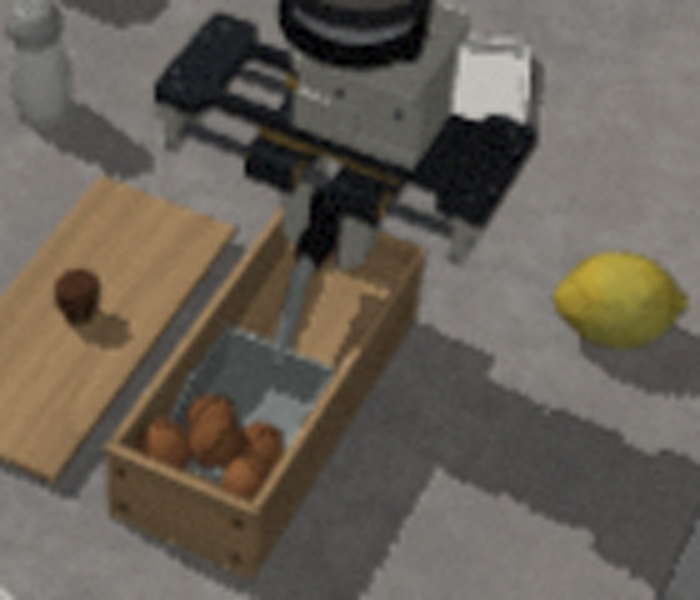

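View pics/v3.png

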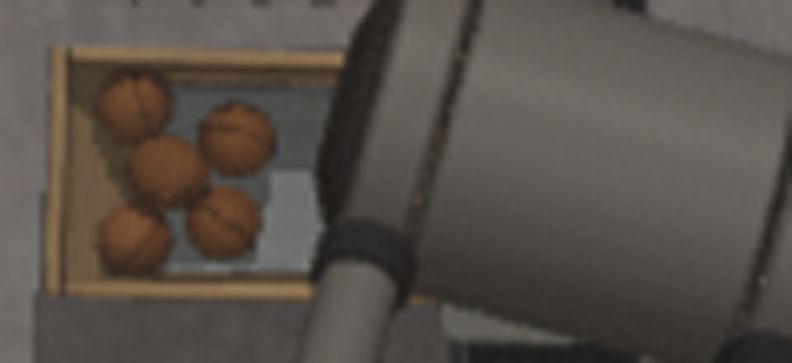

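```bash
python3 - <<'E'
from h import *
x=fit('wrist',dict(bL=(250,131.7),bR=(377.7,131.7)))
w=scoop_pts(x[0]); print(w((130,x[1],-80)),w((50,x[1],-80)))
E
```

```text
theta,dy,yaw [0.2  0.48 0.  ] rms 1.02
[0.52389659 0.08409692 0.00707272] [0.52398003 0.00409938 0.00769402]
```

```bash
python3 -m pendant '[[[3,0,1],0],[[6,0,2],0],[[9,0,4],0],[[12,0,5],0],[[14,0,5],0],[[14,0,5],0]]' 0 20; python3 - <<'E'
from h import *
st(); snap('wrist','w1',(200,0,440,220),3); snap('scene','w2',(280,140,420,260),5); snap('top','w3',(265,185,385,240),6.6)
E
```

```text
time: 19.58
tool_pos: [0.5255, -0.0457, 0.0665]
tool_rot: [3.121, 0.013, 1.573]
contact_force: [-3.8, -23.8, 14.5]
opening: 0.0159
t 19.58 pos [525.5 -45.7  66.5] rot [178.8   0.7  90.1] op 15.9 F [ -3.8 -23.8  14.5] q6 [-0.23  0.52  1.74 -0.01  0.86 -0.22]
```

View pics/w1.png

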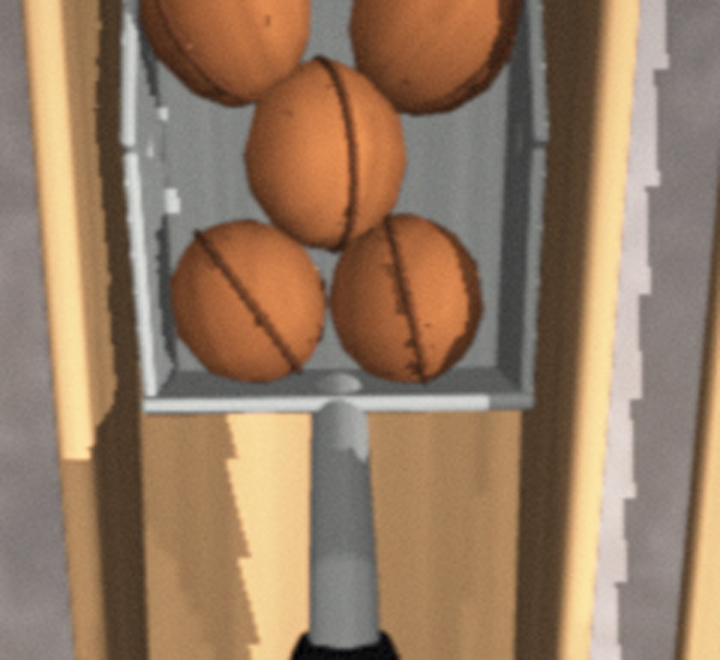

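View pics/w2.png

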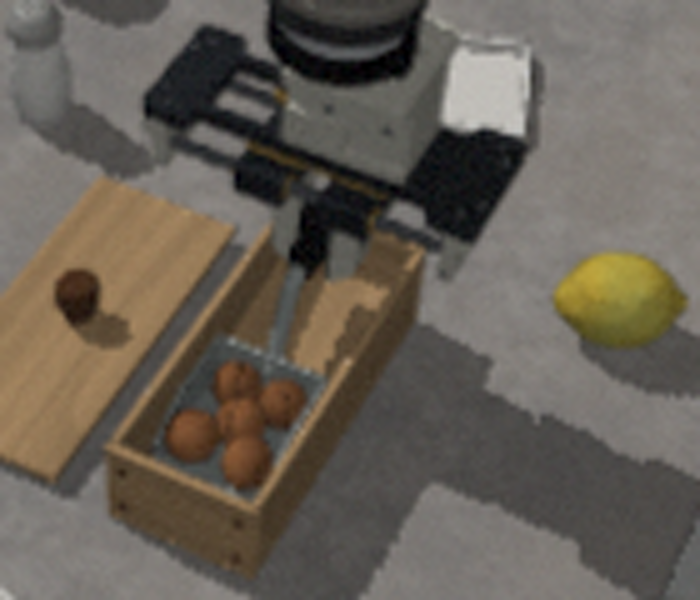

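View pics/w3.png

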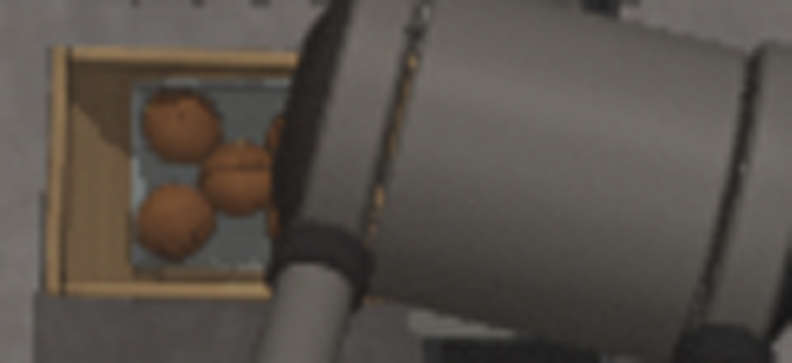

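All five walnuts are on the pan, which is tilted mouth-up. I'll grip firmly and lift gently.

```bash
python3 -m pendant '[[[0,0,0],0],[[0,0,0],0],[[0,0,0],0],[[0,0,-2],0],[[0,0,-5],0],[[0,0,-9],0],[[0,0,-14],0],[[0,0,-20],0]]' 0 60; python3 - <<'E'
from h import *
st(); snap('wrist','x1',(200,0,440,220),3); snap('scene','x2',(280,140,420,260),5)
E
```

```text
time: 20.4
tool_pos: [0.5247, -0.045, 0.0865]
tool_rot: [3.122, 0.012, 1.573]
contact_force: [-0.4, -0.3, -1.8]
opening: 0.0159
t 20.4 pos [524.7 -45.   86.5] rot [178.9   0.7  90.1] op 15.9 F [-0.4 -0.3 -1.8] q6 [-0.23  0.49  1.72 -0.01  0.91 -0.22]
```

View pics/x1.png

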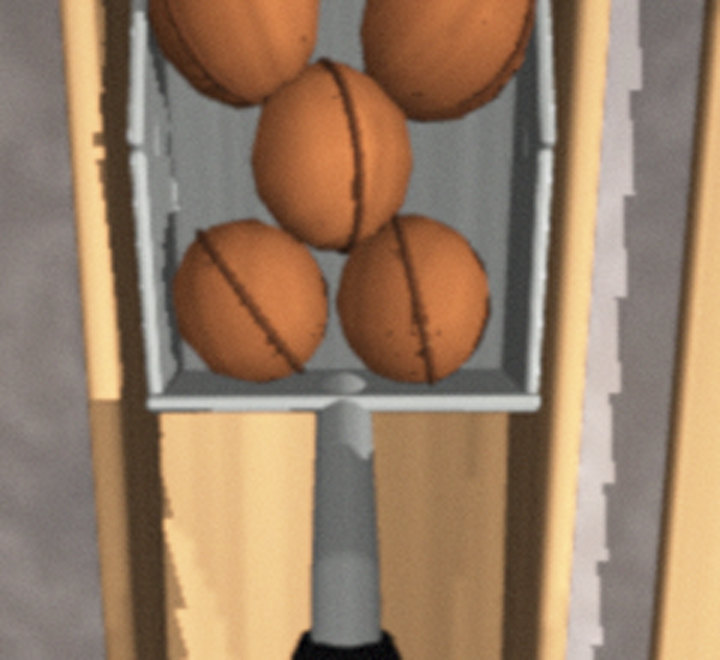

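View pics/x2.png

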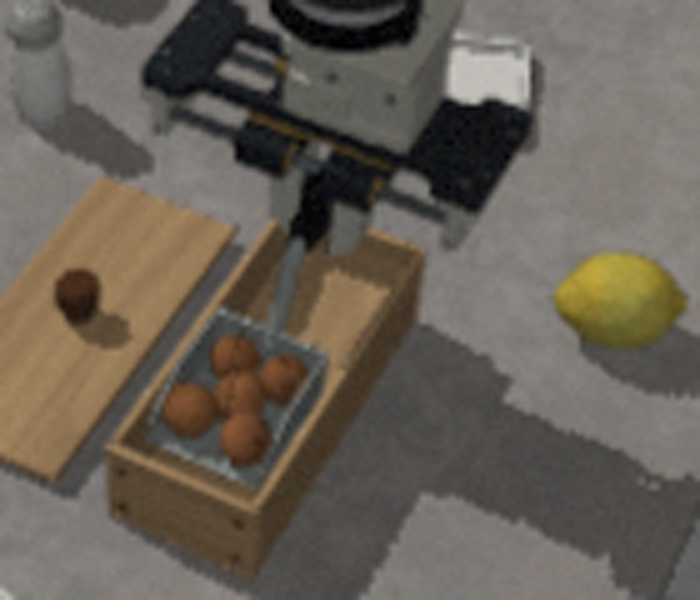

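```bash
python3 -m pendant '[[[0,0,-6],0],[[0,0,-14],0],[[0,0,-24],0],[[0,0,-34],0],[[0,0,-45],0],[[0,0,-56],0],[[0,0,-66],0],[[0,0,-75],0],[[0,0,-80],0],[[0,0,-80],0]]' 0 60; python3 - <<'E'
from h import *
st(); snap('wrist','y1',(200,0,440,220),3); snap('top','y2',(165,130,385,270),3.5)
T=cal('top')
print([ (r['p'],r['xy']*np.array([640,400])) for r in robot.find_in('top','bowl')[:2]])
E
```

```text
time: 21.33
tool_pos: [0.5245, -0.0445, 0.1689]
tool_rot: [3.117, 0.013, 1.573]
contact_force: [0.1, 0.2, -2.1]
opening: 0.0154
t 21.33 pos [524.5 -44.5 168.9] rot [178.6   0.8  90.1] op 15.4 F [ 0.1  0.2 -2.1] q6 [-0.23  0.38  1.63 -0.01  1.1  -0.22]
[(0.68, array([198.08, 182.  ])), (0.21, array([307.392, 158.32 ]))]
```

View pics/y1.png

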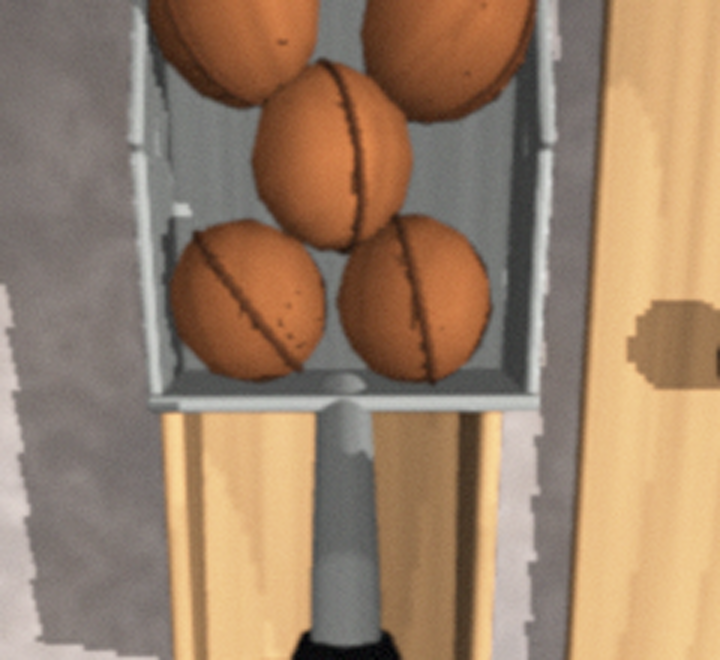

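View pics/y2.png

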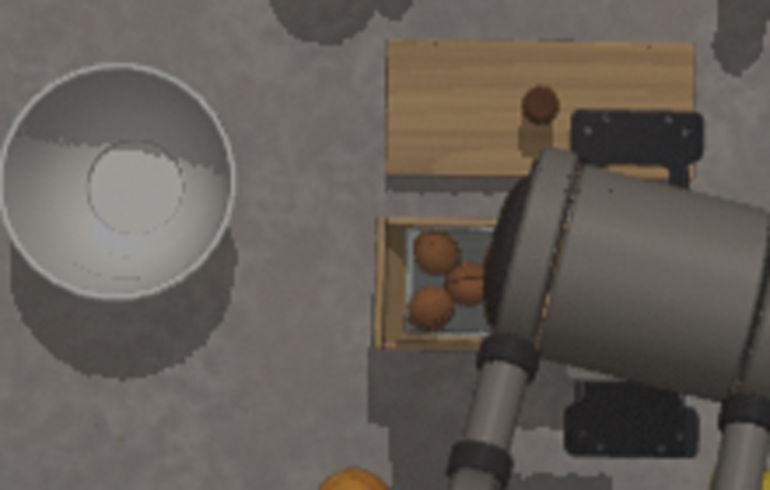

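```bash
python3 - <<'E'
from h import *
T=cal('top'); c=p2w(T,198.7,182,.06); print(c)
im=cv2.imread('pics/y2_raw.png')[:,:,::-1]
print(np.linalg.norm(p2w(T,198.7+33,182,.06)-c))
delta([c[0],c[1]-.108,.201],90.1)
E
```

```text
[0.58411821 0.2921922  0.06      ]
0.07693820515672087
t 21.48 pos [523.6 -44.3 167. ] rot [178.8   0.7  90.1] op 15.9 F [-0.4 -0.2 -2.6] q6 [-0.23  0.39  1.63 -0.01  1.1  -0.22]
shift [227.9  61.9 -35.5] 0.0
```

```bash
python3 -m pendant '[[[4,1,-1],0],[[12,3,-2],0],[[23,6,-4],0],[[38,11,-6],0],[[57,16,-9],0],[[76,21,-12],0],[[92,26,-14],0],[[104,29,-16],0],[[111,31,-17],0],[[115,32,-18],0]]'; python3 - <<'E'
from h import *
st(); snap('wrist','z1',(200,0,440,220),2)
E
```

```text
time: 22.32
tool_pos: [0.555, 0.0724, 0.1842]
tool_rot: [3.12, 0.012, 1.575]
contact_force: [-0.0, 0.5, -2.5]
opening: 0.0158
t 22.32 pos [555.   72.4 184.2] rot [178.8   0.7  90.2] op 15.8 F [-0.   0.5 -2.5] q6 [-0.    0.43  1.51 -0.01  1.18  0.  ]
```

View pics/z1.png

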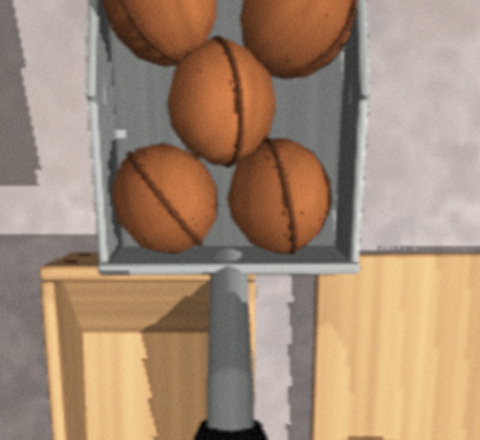

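The nuts haven't moved. Now the second hop.

```bash
python3 -m pendant '[[[4,1,-1],0],[[12,3,-2],0],[[23,6,-4],0],[[38,11,-6],0],[[57,16,-9],0],[[76,21,-12],0],[[92,26,-14],0],[[103,29,-16],0],[[110,30,-17],0],[[113,31,-18],0]]'; python3 - <<'E'
from h import *
delta([.586,.292-.108,.201]); snap('wrist','aa1'); snap('top','aa2',(165,130,385,270),3.5); snap('scene','aa3',(200,140,420,330),3.5)
E
```

```text
time: 23.2
tool_pos: [0.5852, 0.1867, 0.2015]
tool_rot: [3.12, 0.012, 1.575]
contact_force: [-0.1, -0.2, -2.1]
opening: 0.0156
t 23.2 pos [585.2 186.7 201.5] rot [178.8   0.7  90.3] op 15.6 F [-0.1 -0.2 -2.1] q6 [ 0.19  0.52  1.32 -0.02  1.29  0.19]
shift [-2.7  0.8  0.6]
```

View pics/aa1.png

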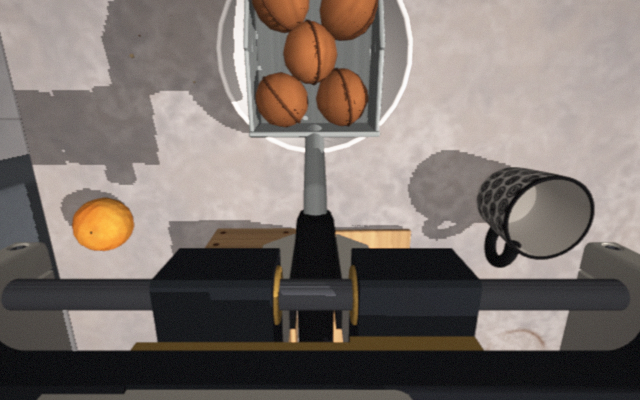

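View pics/aa2.png

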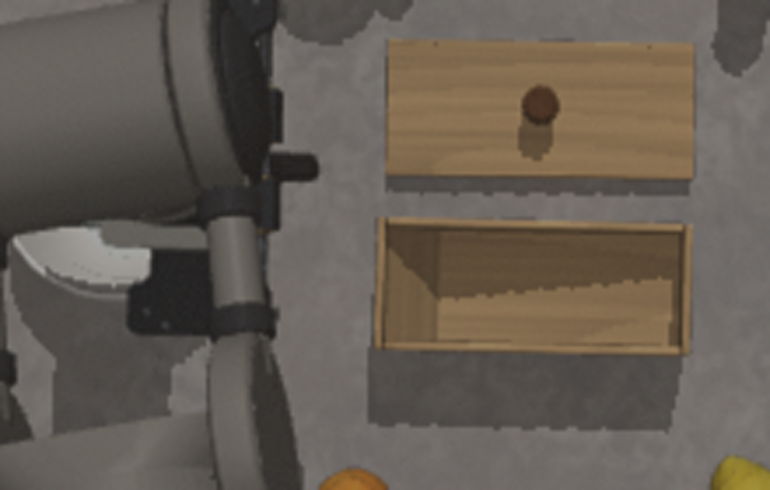

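View pics/aa3.png

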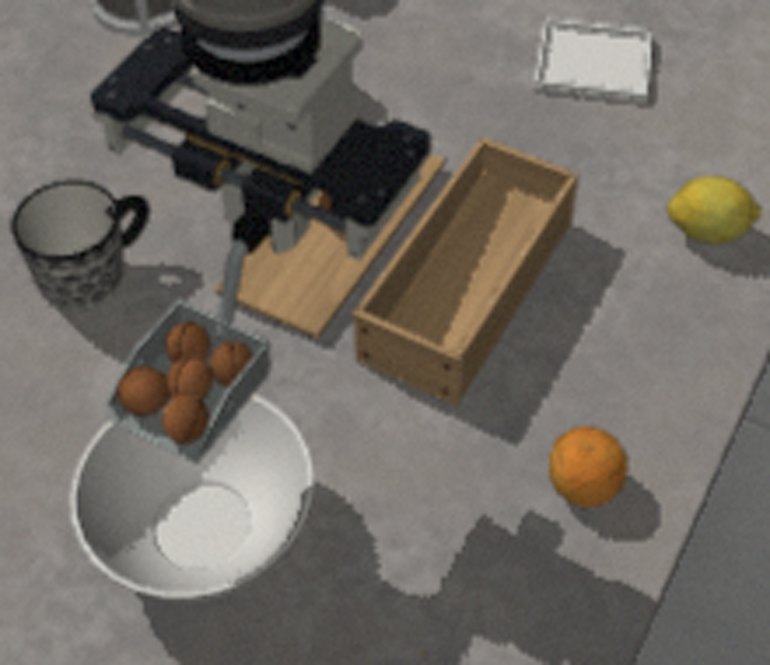

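```bash
python3 -m pendant '[[[0,0,0],0],[[0,0,0],0]]' 0 12; python3 - <<'E'
from h import *
st(); snap('wrist','ab1',(200,0,440,220),2); snap('scene','ab3',(200,140,420,330),3)
E
```

```text
time: 23.52
tool_pos: [0.585, 0.1844, 0.2015]
tool_rot: [3.121, 0.013, 1.573]
contact_force: [-0.6, -0.1, -1.6]
opening: 0.016
t 23.52 pos [585.  184.4 201.5] rot [178.8   0.7  90.1] op 16.0 F [-0.6 -0.1 -1.6] q6 [ 0.19  0.51  1.32 -0.02  1.29  0.19]
```

View pics/ab3.png

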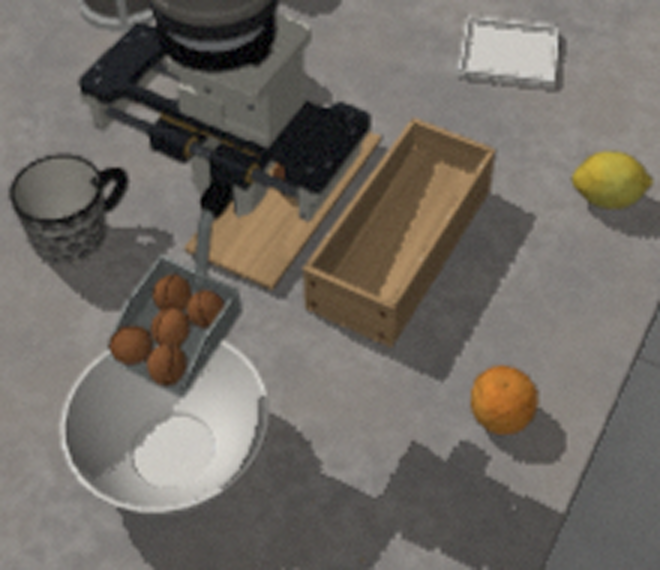

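```bash
python3 -m pendant '[[[0,0,0],0],[[0,0,0],0]]' 0 10; python3 - <<'E'
from h import *
st(); snap('scene','ac3',(200,140,420,330),3)
E
```

```text
time: 23.78
tool_pos: [0.5851, 0.1843, 0.2016]
tool_rot: [3.121, 0.013, 1.573]
contact_force: [-0.5, -0.2, -1.3]
opening: 0.016
t 23.78 pos [585.1 184.3 201.6] rot [178.8   0.7  90.1] op 16.0 F [-0.5 -0.2 -1.3] q6 [ 0.19  0.51  1.32 -0.02  1.29  0.19]
```

View pics/ac3.png

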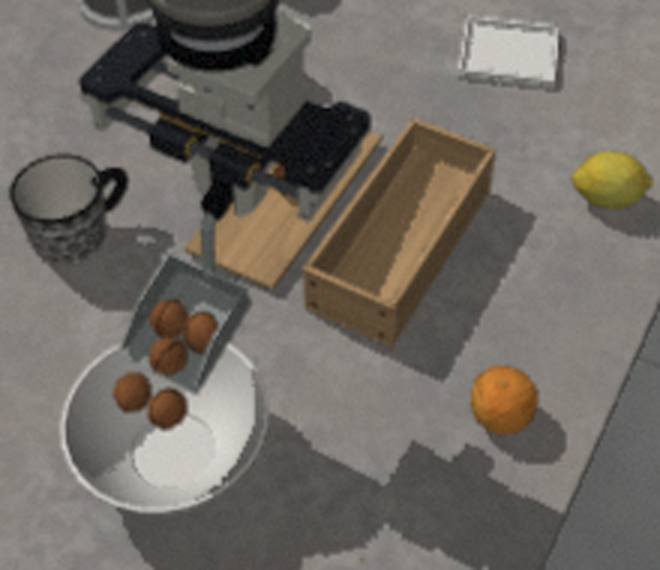

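```bash
python3 -m pendant '[[[0,0,0],0]]' 0 12; python3 - <<'E'
from h import *
st(); snap('scene','ad3',(200,140,420,330),3)
E
```

```text
time: 23.92
tool_pos: [0.5852, 0.1843, 0.2016]
tool_rot: [3.12, 0.013, 1.573]
contact_force: [-0.6, -0.5, -1.0]
opening: 0.0159
t 23.92 pos [585.2 184.3 201.6] rot [178.8   0.7  90.1] op 15.9 F [-0.6 -0.5 -1. ] q6 [ 0.19  0.51  1.32 -0.02  1.29  0.19]
```

View pics/ad3.png

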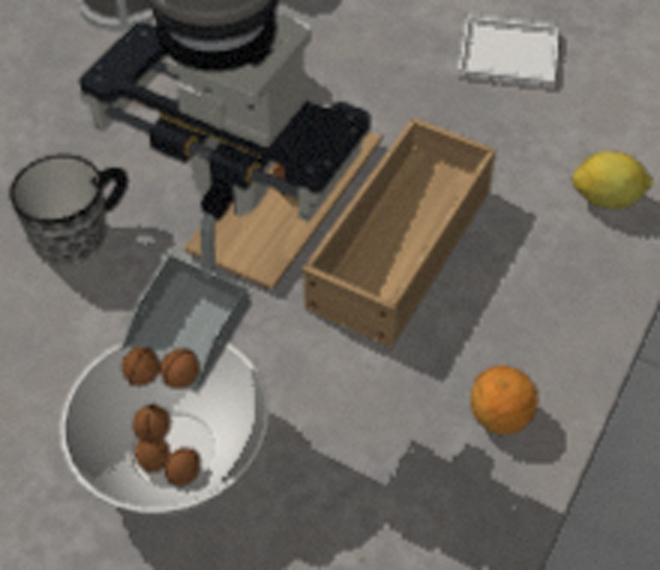

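```bash
python3 -m pendant '[[[0,0,0],0],[[0,0,0],0],[[0,0,0],0],[[0,0,0],0]]' 0 60; python3 - <<'E'
from h import *
st(); snap('scene','ae3',(200,140,420,330),3); snap('wrist','ae1')
E
```

```text
time: 24.3
tool_pos: [0.5852, 0.1843, 0.2017]
tool_rot: [3.12, 0.013, 1.573]
contact_force: [-0.4, -0.6, -1.3]
opening: 0.0153
t 24.3 pos [585.2 184.3 201.7] rot [178.8   0.7  90.1] op 15.3 F [-0.4 -0.6 -1.3] q6 [ 0.19  0.51  1.32 -0.02  1.29  0.19]
```

View pics/ae3.png

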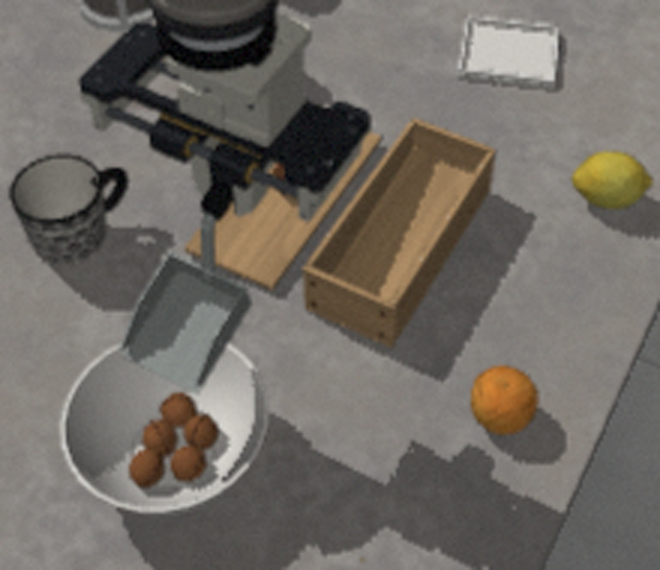

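View pics/ae1.png

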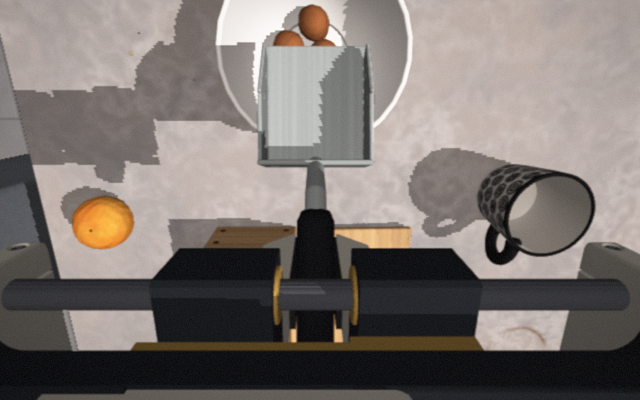

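All five walnuts are in the bowl and the pan is empty. Next I'll bring the scoop back to the tray.

```bash
python3 - <<'E'
from h import *
x=fit('wrist',dict(mL=(265,46),mR=(367,46),bL=(259,163),bR=(373,163)))
delta([.450,-.3175,.20],19.0)
E
```

```text
theta,dy,yaw [18.31 -0.73 -0.02] rms 2.4
t 24.4 pos [585.2 184.3 201.7] rot [178.8   0.7  90.1] op 15.4 F [ 0.4 -0.3 -0.9] q6 [ 0.19  0.51  1.32 -0.02  1.29  0.19]
shift [-501.5 -136.3    5.2] 71.1
```

```bash
python3 -m pendant '[[[0,0,-15],0],[[-10,0,-30],0],[[-35,-5,-30],0],[[-70,-15,-30],5],[[-105,-27,-30],10],[[-140,-38,-30],15],[[-175,-48,-30],20],[[-210,-58,-30],25],[[-245,-68,-30],31],[[-280,-78,-30],37]]'; python3 - <<'E'
from h import *
delta([.450,-.3175,.20],19.0)
E
```

```text
time: 25.23
tool_pos: [0.5064, -0.097, 0.2338]
tool_rot: [3.116, -0.003, 0.922]
contact_force: [0.8, -1.0, -1.3]
opening: 0.0154
t 25.23 pos [506.4 -97.  233.8] rot [178.6  -0.2  52.8] op 15.4 F [ 0.8 -1.  -1.3] q6 [-0.33  0.31  1.56 -0.01  1.25  0.32]
shift [-209.9   87.4   35.4] 33.8
```

```bash
python3 -m pendant '[[[-35,15,0],6],[[-70,29,0],12],[[-105,44,5],18],[[-140,58,10],24],[[-170,71,20],30],[[-195,81,30],34],[[-210,87,35],34],[[-210,87,35],34],[[-210,87,35],34]]'; python3 - <<'E'
from h import *
delta([.450,-.3175,.20],19.0); snap('wrist','af1'); snap('top','af2',(380,150,500,270),5)
E
```

```text
time: 25.98
tool_pos: [0.4492, -0.3177, 0.2001]
tool_rot: [3.123, -0.016, 0.327]
contact_force: [0.2, 0.1, -1.1]
opening: 0.0156
t 25.98 pos [ 449.2 -317.7  200.1] rot [179.   -0.9  18.8] op 15.6 F [ 0.2  0.1 -1.1] q6 [-0.76  0.4   1.52  0.01  1.2   0.48]
shift [0.8 0.  0.1] -0.2
```

View pics/af1.png

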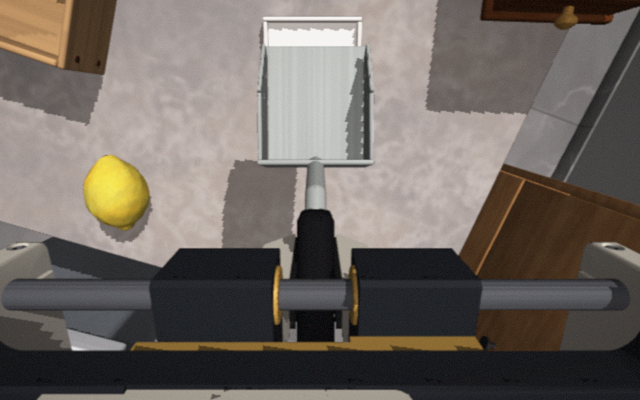

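View pics/af2.png

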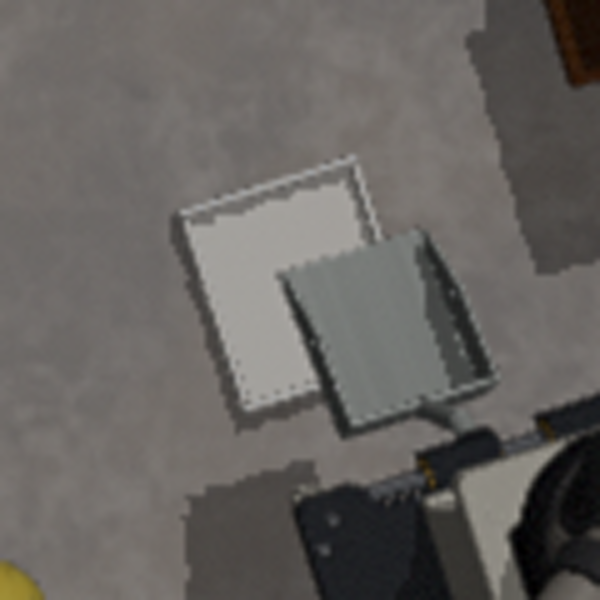

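```bash
python3 -m pendant '[[[8,-1,20],0],[[15,-1,40],0],[[15,-1,60],0],[[15,-1,72],0],[[15,-1,80],0],[[15,-1,80],0]]' 0 60; python3 - <<'E'
from h import *
delta([.450,-.3175,.065],19.0); snap('wrist','ag1',(200,0,440,220),3)
E
```

```text
time: 26.58
tool_pos: [0.4656, -0.3103, 0.1199]
tool_rot: [3.124, -0.016, 0.331]
contact_force: [-0.7, 0.1, -0.8]
opening: 0.0154
t 26.58 pos [ 465.6 -310.3  119.9] rot [179.   -0.9  19. ] op 15.4 F [-0.7  0.1 -0.8] q6 [-0.73  0.5   1.6   0.01  1.02  0.51]
shift [-17.9   0.8  54.7] -0.0
```

View pics/ag1.png

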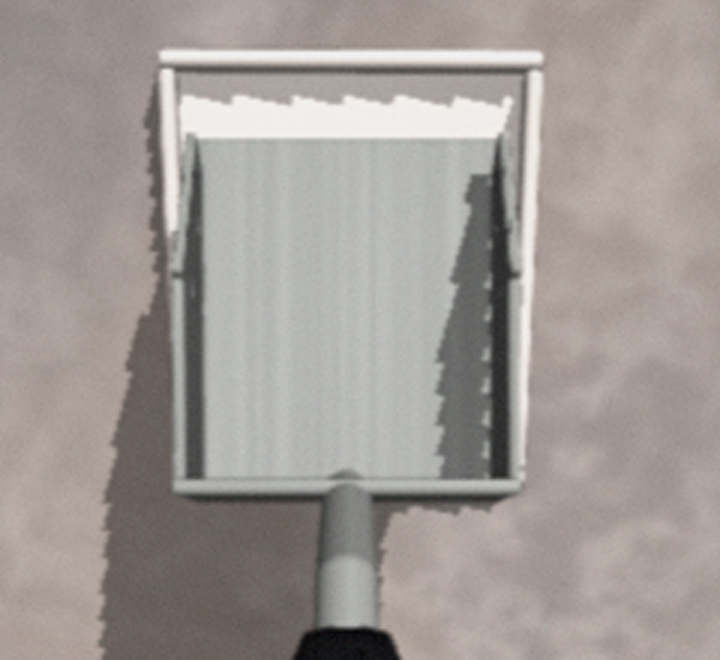

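```bash
python3 -m pendant '[[[0,0,6],0],[[0,0,12],0],[[-2,0,18],0],[[-4,0,24],0],[[-7,0,30],0],[[-10,0,36],0],[[-12,0,42],0],[[-14,0,46],0],[[-14,0,46],0]]' 0 25; python3 - <<'E'
from h import *
delta([.450,-.3175,.065],19.0); snap('wrist','ah1',(200,0,440,220),3); snap('scene','ah3',(320,100,450,200),5)
E
```

```text
time: 27.38
tool_pos: [0.4532, -0.3166, 0.0745]
tool_rot: [3.123, -0.017, 0.33]
contact_force: [-1.7, -0.4, 2.8]
opening: 0.0157
t 27.38 pos [ 453.2 -316.6   74.5] rot [178.9  -1.   18.9] op 15.7 F [-1.7 -0.4  2.8] q6 [-0.75  0.54  1.66  0.01  0.91  0.48]
shift [-3.5 -0.4  9.4] -0.1
```

View pics/ah1.png

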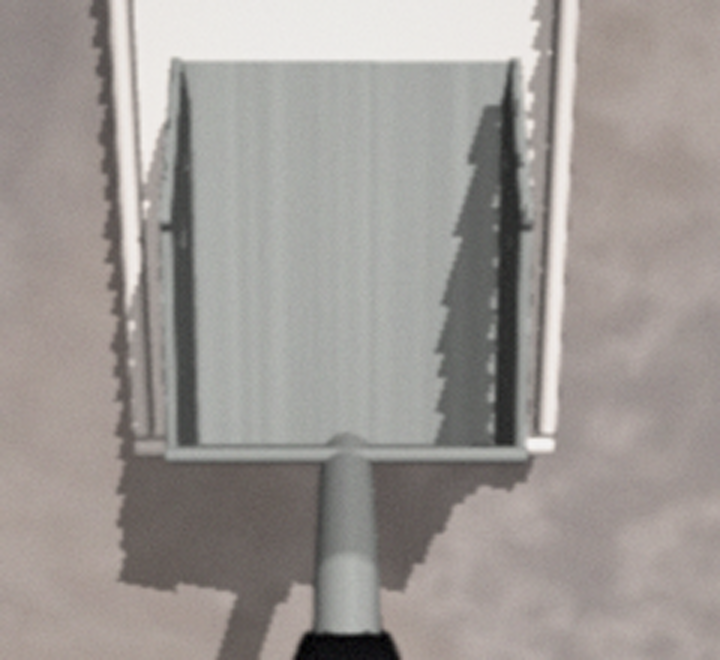

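View pics/ah3.png

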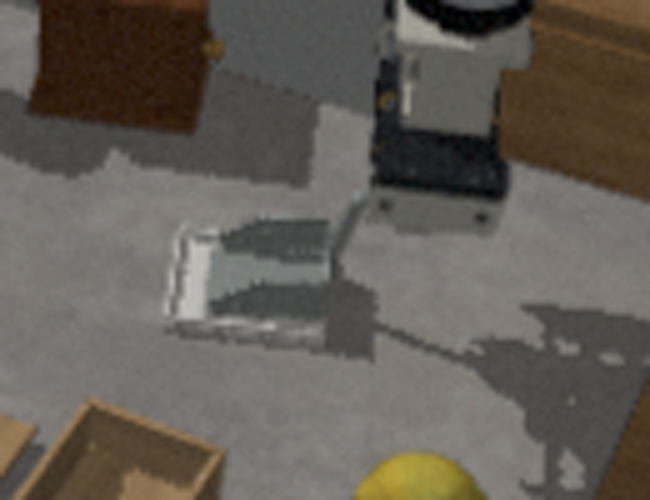

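```bash
python3 -m pendant '[[[5,0,-1],0],[[9,0,-1],0],[[12,0,1],0],[[12,0,4],0],[[12,0,7],0],[[12,0,7],0]]' 0 25; python3 - <<'E'
from h import *
delta([.450,-.3175,.065],19.0); snap('wrist','ai1',(200,0,440,220),3)
E
```

```text
time: 27.98
tool_pos: [0.4651, -0.3123, 0.0674]
tool_rot: [3.123, -0.017, 0.33]
contact_force: [-0.3, 0.5, 2.0]
opening: 0.0157
t 27.98 pos [ 465.1 -312.3   67.4] rot [178.9  -1.   18.9] op 15.7 F [-0.3  0.5  2. ] q6 [-0.73  0.57  1.65  0.01  0.9   0.5 ]
shift [-16.    0.    2.1] -0.1
```

View pics/ai1.png

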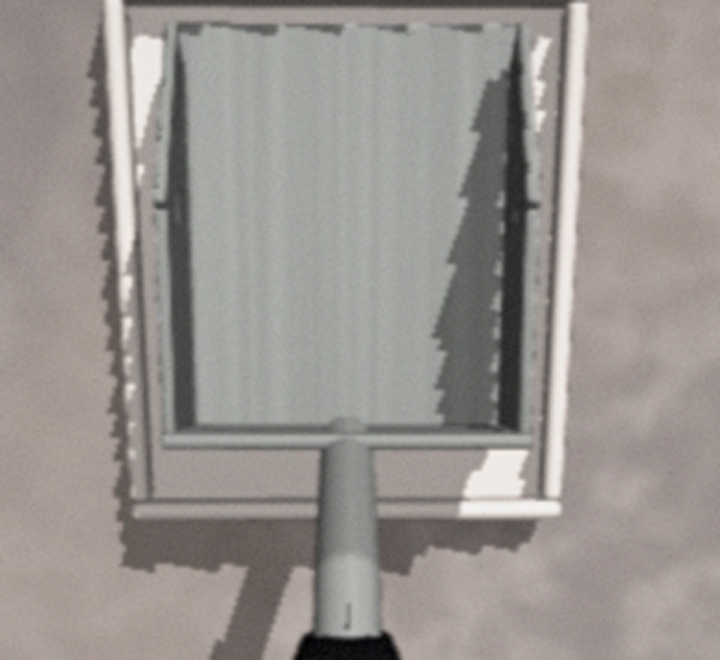

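```bash
python3 -m pendant '[[[-2,0,1],0],[[-4,0,3],0],[[-4,0,4],0],[[-4,0,4],0]]' 0 15; python3 -m pendant '[[[0,0,0],0],[[0,0,0],0]]' 0 3;  python3 - <<'E'
from h import *
st(); snap('wrist','aj1',(200,0,440,220),3)
E
```

```text
time: 28.37
tool_pos: [0.461, -0.3137, 0.0632]
tool_rot: [3.124, -0.017, 0.33]
contact_force: [-0.6, -0.6, 1.4]
opening: 0.0159
time: 28.53
tool_pos: [0.4609, -0.3136, 0.063]
tool_rot: [3.124, -0.016, 0.33]
contact_force: [0.7, -1.5, 0.3]
opening: 0.0159
t 28.53 pos [ 460.9 -313.6   63. ] rot [179.   -0.9  18.9] op 15.9 F [ 0.7 -1.5  0.3] q6 [-0.74  0.57  1.66  0.01  0.89  0.5 ]
```

View pics/aj1.png

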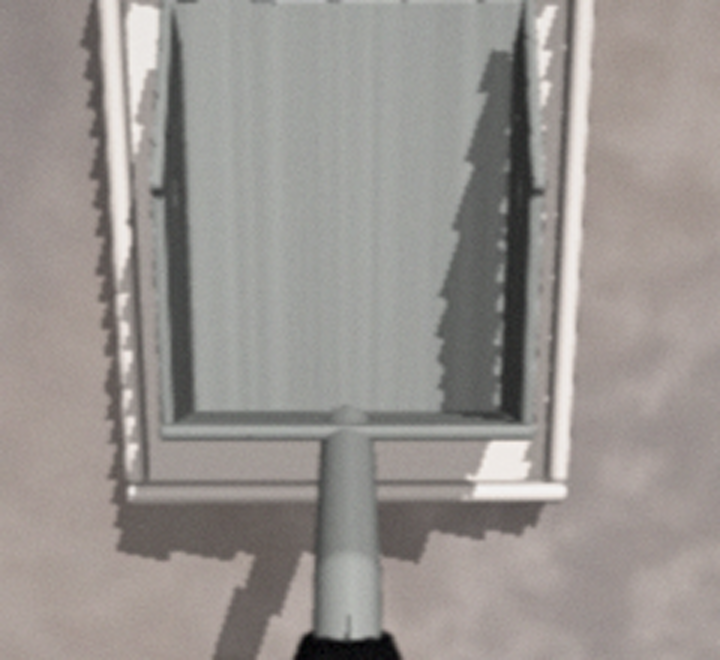

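```bash
python3 -m pendant '[[[-2,0,0],0],[[-4,0,0.5],0],[[-5,0,1],0],[[-5,0,1],0]]' 0 10; python3 -m pendant '[[[0,0,0],0],[[0,0,0],0],[[0,0,0],0]]' 0 3;python3 -m pendant '[[[0,0,0],0],[[0,0,0],0],[[0,0,0],0],[[0,0,0],0],[[0,0,0],0],[[0,0,0],0]]' 0.5 10;  python3 - <<'E'
from h import *
st(); snap('wrist','ak1',(200,0,440,220),3); snap('scene','ak3',(320,100,450,200),5); snap('top','ak2',(380,150,500,270),5)
E
```

```text
time: 28.92
tool_pos: [0.456, -0.3153, 0.0619]
tool_rot: [3.124, -0.016, 0.33]
contact_force: [0.0, 0.2, 0.1]
opening: 0.0161
time: 29.17
tool_pos: [0.4559, -0.3153, 0.0619]
tool_rot: [3.124, -0.016, 0.33]
contact_force: [-0.1, 0.2, 0.3]
opening: 0.0156
time: 29.67
tool_pos: [0.4559, -0.3153, 0.0619]
tool_rot: [3.124, -0.016, 0.33]
contact_force: [-0.0, -0.4, -0.5]
opening: 0.0447
t 29.67 pos [ 455.9 -315.3   61.9] rot [179.   -0.9  18.9] op 44.7 F [-0.  -0.4 -0.5] q6 [-0.75  0.57  1.67  0.01  0.88  0.49]
```

View pics/ak1.png

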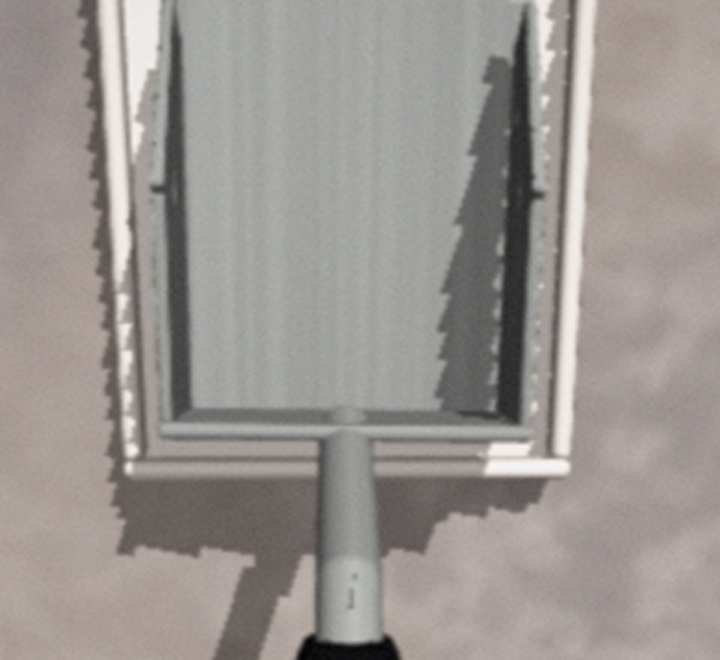

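View pics/ak3.png

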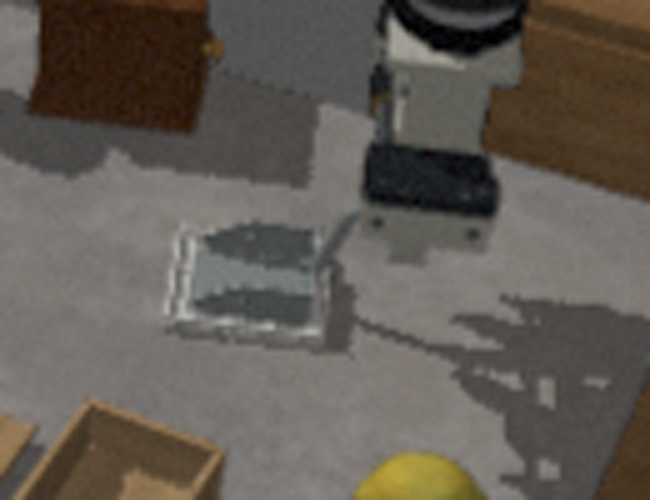

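View pics/ak2.png

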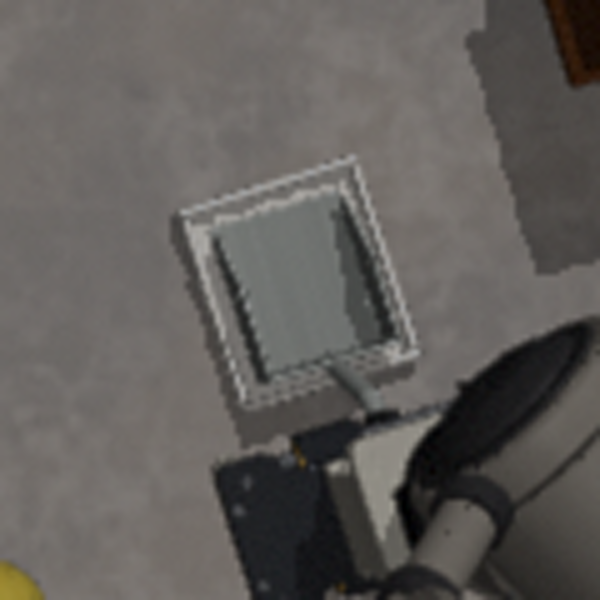

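The scoop sits flat inside the tray and has been released. I'll open fully, raise the arm and check the whole scene.

```bash
python3 -m pendant '[[[0,0,0],0],[[0,0,0],0],[[0,0,-5],0],[[0,0,-20],0],[[0,0,-50],0],[[0,0,-85],0],[[0,0,-120],0],[[0,0,-150],0],[[0,0,-150],0]]' 1 10; python3 -m pendant '[[[-20,0,0],0],[[-50,0,0],0],[[-80,0,0],0],[[-80,0,0],0],[[-80,0,0],0]]'; python3 - <<'E'
from h import *
st(); snap('scene','al1'); snap('top','al2'); snap('wrist','al3')
T=cal('top')
for n,z in (('lid',.013),('bowl',.03),('salt_shaker',.045),('mandarin',.024),('lemon',.028),('cup',.037)):
    for r in robot.find_in('top',n)[:1]:
        u,v=r['xy'][0]*640,r['xy'][1]*400; print(n,r['p'],round(u,1),round(v,1))
E
```

```text
time: 30.57
tool_pos: [0.455, -0.3156, 0.219]
tool_rot: [3.113, -0.022, 0.33]
contact_force: [0.5, -0.2, 0.7]
opening: 0.0918
time: 30.98
tool_pos: [0.3783, -0.3419, 0.2175]
tool_rot: [3.113, -0.022, 0.328]
contact_force: [-0.4, -0.3, 0.5]
opening: 0.092
t 30.98 pos [ 378.3 -341.9  217.5] rot [178.4  -1.3  18.8] op 92.0 F [-0.4 -0.3  0.5] q6 [-0.89  0.3   1.61  0.01  1.2   0.35]
lid 0.79 316.2 164.6
bowl 0.97 193.2 177.4
salt_shaker 0.84 381.4 110.0
mandarin 0.69 264.5 272.0
lemon 0.84 378.2 273.1
cup 0.97 258.2 90.7
```

View pics/al1.png

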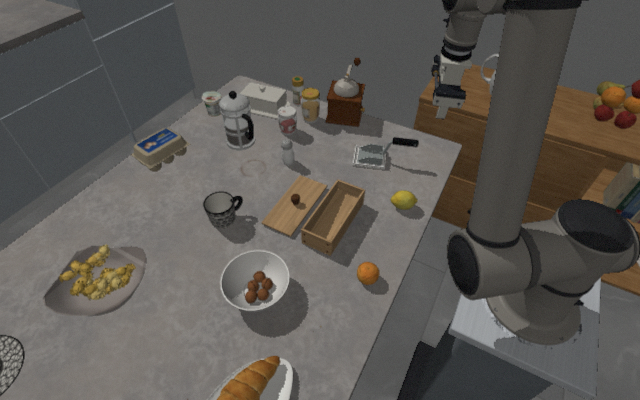

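View pics/al2.png

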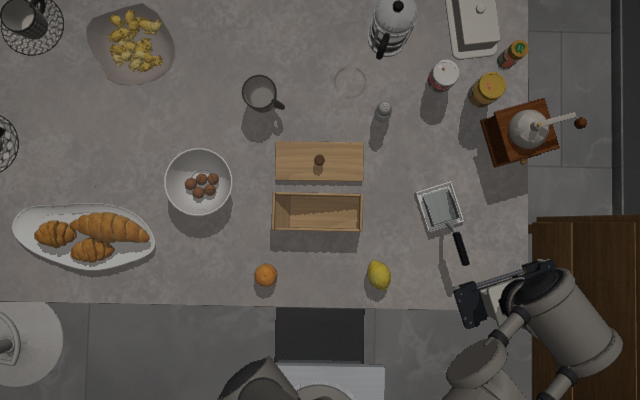

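View pics/al3.png

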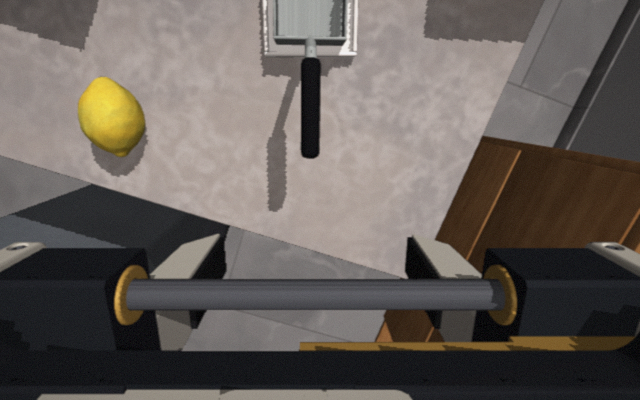

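All five nuts are in the bowl, around (202,186) in the top view. The scoop is flat in its tray at (440,208), the lid is flat at (319,161), and the bystanders are where they started. Time to hand in.

```bash
python3 -c "
from cell import robot
print(robot.hand_in())"
```

```text
the job is handed in; nothing more can be done
None
```

The job is done and handed in at about 31 s of robot time. The lid lies flat beside the box, all five walnuts are in the white bowl, and the scoop is back flat in its tray. No verdict came back.

- **How it went:** I scooped all five walnuts in one pass. To tip them out, I loosened the grip so the mouth of the scoop drooped over the bowl.
- **Last checks:** The final pictures show no nut spilled and the box empty. The bowl looks unmoved, and the salt shaker, mandarin, lemon and cup are where they started, to within the few pixels the detector varies.
- **What went wrong:** My first attempt to lower the scoop into the box caught its wall, with about 12 N at the wrist. The scoop turned in the grip, so I lifted it, re-centred it and went in again cleanly. The highest wrist force I read was about 28 N, while pushing against the box's ramp.
- **Disagreements:** The wrist and top cameras differed by 2 to 5 mm, so I lined things up by comparing positions within one picture. The lid's release height read about 4 mm higher than expected, so it may have dropped that far.

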